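Pin the eyed grip into the pull tester's fork

ROBOT

A 6-joint arm with a two-finger parallel gripper is mounted at the origin on the work surface. World frame = base frame: x ahead of the robot, y to its left, z up, the work surface at z = 0. Lengths are in m, angles in rad, forces in N, time in s.
With the tool pointing down it reaches from about 0.3 to 0.775 m from the base axis. Payload 14.6 kg.
Tool frame: the origin (TCP) lies midway between the tips of the shut fingers; the grasp point (between the pads) lies manip.grip_depth behind it (manip.grip_depth is the distance from the TCP to the grasp point, in m); y points along the fingers, z is the direction in which the jaws open and shut, and the axes are right-handed (so a half turn about y gives the same grasp; the last joint's range is limited). The gripper opens to 94 mm and grips with 3 to 60 N. Pads are 16 mm wide; open, the fingers measure 119 mm over their backs; the gripper's body (75 mm by 177 mm) begins 78 mm behind the grasp point.
Start: joints at [-1.319, 0.3, 1.521, -0, 1.321, -0.067], TCP at [0.172, -0.522, 0.205] pointing down, gripper open.
Joint ranges: [-3.03, 3.03], [-0.79, 2.21], [0.23, 2.52], [-1.04, 4.18], [0, 3.07], [-2.55, 2.55]. Speed limits (rad/s): [2.22, 2.22, 2.57, 3.14, 3.14, 3.14].

INTERFACE

Orientations are given as a unit quaternion [x, y, z, w].
In Python, from rig import manip gives the robot as it stands.
- The arm moves only by the tool step_arm, never from a script. Its argument "moves" is a list of rows, each a list of 3 entries, a list of its own where there are three numbers: the shift along the tool's x, y, z in cm, then the turn, a rotation vector about the tool's x, y, z in rad, then the finger opening in cm, from 0 to 9.4. In form: [[[tx, ty, tz], [wx, wy, wz], fingers], ...]. A call has 1 to 10 rows; each row is the pose to reach, as a shift and turn from the pose commanded when the call began, along the tool's axes at that moment; what a row does not reach only later rows make up. A row lasts 1/8 s, in which the tool goes at most 62.5 mm and 10.7 degrees, less where a joint would pass 70% of its speed; a pose out of reach is approached as far as the arm can. A call with a gripper value outside its range is refused whole. The fingers move at their own pace and stop on an object; "force" is the grip in N (left out, the last holds). Time passes only in rows, so rows that repeat a pose let the fingers close. It gives the time, the measured TCP pose, the force and the opening at its end, in the units of the state.
- manip.get_state(): the state, without advancing time (a new reading comes with each control period).
- manip.get_image(name): name is "side" or "top"; returns the picture (384x512x3 uint8, red, green, blue); there is no depth.
- manip.calibration(name): a dict with "fx", "fy", "cx", "cy" (pixels), "k1" (the pictures are not rectified: a ray, as slopes to the right and down, at radius r is drawn at 1 + k1 r^2 times it, then the intrinsics apply), "rvec" (rotation vector, rad) and "tvec" (3), from world to camera coordinates, as OpenCV has them. Camera axes: x right, y down, z forward; pixel columns grow to the right and rows downward; lengths in m; the calibration is good to about 2 mm. A picture is of the moment at which its call begins. calibration takes no time and is no camera call.
- manip.hand_in(): hands the job in, once; it reports no verdict.
The state is a dict: "clock": time; "joint_positions": joint angles; "joint_vel": joint speeds; "effort": joint torques, N m; "tool_pos": TCP position; "orientation": TCP orientation; "wrist_force": force on the tool from outside, world axes, zero at the start; "ft_torque": the same for the moment, N m; "grip_width": finger opening in m.
Only numpy, scipy, OpenCV 4.12 (cv2) and the standard library are available. Lean on these libraries where they do the work, as an engineer would, in place of code of your own. Each camera call takes 0.05 s, during which the arm holds its last target. There are 200 camera calls.

TASK

Mount the specimen grip that has the flat eyed tang on the pull tester: draw the T-handled pin straight out of the empty fork and lay it on the bench, then set the grip upright on the tester's bed with its tang between the fork's cheeks and the holes in line. Take the pin up again and put it back through from the side it came from, through both cheeks and the eye, pushed fully home so that its T-bar is up against the fork. Set the parts down rather than dropping them, and leave the other things on the bench where they are.

Things in the scene. Friction and masses are not known exactly. Their poses are not given: they have to be found in the camera images.
- fork_eye (a point): tester's steel fork: point on its pin-hole axis midway between the cheeks, 70 mm above bench, 34 above bed. Fixed. x: along the holes, away from the T-bar's side; y: along bed, to the load cell; z up. Cheeks 10 mm thick, 22 apart (outer faces x = -21, +21), y -16 to +26 (then a bridge shuts the slot), z -17 to +17; open above and at -y. Holes 14 mm. Dark lines on the cheek tops mark y = 0
- bed (a point): on the flat top of the tester's bed, 36 mm above the bench, 90 mm wide (x -45 to +45): the spot under the middle of the mounted grip, 66 mm from fork_eye along -y; same axes as fork_eye. Clear from the fork to 100 mm beyond this spot, where the carriage stands (up to 51 mm above the bed). Load cell housing, beyond fork_eye's y = +72: 58 mm above the bed. Bare bench in front (x below -45)
- pin_center (a point): steel T-handled pin, 110 g: middle of its shank, on its axis; x along the shank to the tip. Shank 12 mm across, x -32 to +32, last 7 mm tapering to 6 mm across. Balances near x = -18. Starts in the empty fork, x along the fork's x, 1 mm below the hole axis (loose fit). On the bench it lies level, axis 6 mm up. Fully home, bar against the cheek, this point is 11 mm along +x from fork_eye
- pin_bar (a point): the middle of the pin's T-bar: a round bar 12 mm across, 56 mm long, crosswise along the pin's y, level at the start; 38 mm behind pin_center (its -x). At the start the bar is within 6 mm of the cheek at the fork's -x side, so it can be taken only by its two ends; with the grip mounted, the grip's wide block stands in the way of fingers there, and the bar is free to be pushed from behind
- grip_center (a point): the metal specimen grip to mount, 0.37 to 0.65 kg: the centre of its jaw block, 27 mm above its flat underside; stands upright at the start. Block 62 mm wide (x; the jaw end 48), 60 long (y, -30 to +30), 54 high (z up); the flat tang stands out at +y, the slotted jaws are at -y. Mounted, its axes are parallel to fork_eye's
- grip_eye (a point): the middle of the eye (14 mm hole along x) in that grip's tang: 66 mm along +y from grip_center, 34 mm above the grip's underside, so level with the fork's holes when the grip stands on the bed. The tang is 18 mm thick (x), 28 high and ends 14 mm beyond the eye; a thin dark line across its top lies over the eye
- stud_grip: the wrong grip: the same metal jaw block, but with a round 12 mm threaded stud in place of the flat eyed tang; stays where it is. Origin: centre of its underside
- spare_pin: a thin steel pin (8 mm shank, no cross bar) lying on the bench; stays where it is
- wrench: an open-ended steel wrench lying on the bench; stays where it is
- beaker: a glass beaker, 68 mm across, 90 mm high; stays where it is. Origin: centre of its underside
- weight: a brass weight with a knob, 38 mm across, 55 mm high; stays where it is. Origin: centre of its underside
- plug_a: a pale rock core plug, 25 mm across, 26 mm high; standing on the bench; stays where it is
Mind the look-alikes: they are no part of the job. What is shaped like the part that bears grip_center but purple or yellow is not meant.

How it is judged:
On the way, in this order (a step that is already met when the one before it is completed fails the run):
1. the pin is out of the fork and lies on the bench, let go (height (world z) of pin_center below 0.012 m and linear speed of pin below 0.03 m/s and contact force between the fingers and pin below 0.05 N), for 0.2 s.
2. the eyed grip stands on the bed, let go, its eye in line with the fork's holes (3.5 mm) (x of grip_eye in the frame of fork_eye between -0.0035 and 0.0035 m and y of grip_eye in the frame of fork_eye between -0.0035 and 0.0035 m and z of grip_eye in the frame of fork_eye between -0.003 and 0.003 m and angle between the y axis of grip_center and the y axis of fork_eye, either way round below 0.12 rad and angle between grip_center's own z axis and vertical below 0.06 rad and contact force between the fingers and grip below 0.05 N and linear speed of grip below 0.03 m/s), for 0.2 s.
3. the pin is through both cheeks and the eye, fully home (T-bar within 3.5 mm of the cheek) (x of pin_center in the frame of fork_eye between 0.0075 and 0.0145 m and y of pin_center in the frame of fork_eye between -0.003 and 0.003 m and z of pin_center in the frame of fork_eye between -0.003 and 0.003 m and angle between the x axis of pin_center and the x axis of fork_eye, either way round below 0.08 rad and x of grip_eye in the frame of fork_eye between -0.0035 and 0.0035 m and y of grip_eye in the frame of fork_eye between -0.0035 and 0.0035 m and z of grip_eye in the frame of fork_eye between -0.003 and 0.003 m and angle between the y axis of grip_center and the y axis of fork_eye, either way round below 0.12 rad and angle between grip_center's own z axis and vertical below 0.06 rad), for 0.1 s.
At the end, for the whole second after the job is handed in: The eyed grip stands on the bed, eye within 3.5 mm of the fork's holes (3 mm in height, 0.12 rad); the pin is through cheeks and eye from the side it came from, T-bar within 3.5 mm of the cheek; both let go, at rest; other things moved under 30 mm (all of step 3 and linear speed of each of pin, grip below 0.02 m/s and contact force between the fingers and pin below 0.05 N and contact force between the fingers and grip below 0.05 N); the robot touches nothing.
It fails at once if another thing on the bench is pushed or carried more than 30 mm (distance of any of stud_grip, spare_pin, wrench, beaker, weight, plug_a from where it was at the start of the episode above 0.03 m).
It fails at once if the pin is dropped (falls more than about 25 mm) (contact force between the fingers and pin below 0.05 N and linear speed of pin above 0.7 m/s).
It fails at once if the grip is dropped (falls more than about 25 mm) (contact force between the fingers and grip below 0.05 N and linear speed of grip above 0.7 m/s).
It also fails if it takes over 72 s, if anything falls off the work surface, if the arm or the gripper's body presses on something with over 40 N, if the wrist force passes 120 N, or if a joint passes its speed limit or range.

## Working session

There is one attempt and no reset: what is moved stays moved. The work goes in short steps, Python scripts to look and compute and a tool call to move; the robot and the scene stay as the last step left them, time stands still between calls to the robot, and variables do not carry over. Pictures are saved under pics/ and viewed, about 8 in all and at most 12, crops included, and the job is handed in when it is done.

Besides the shell and the picture viewer there is one more tool, called as name([rows], argument=value, ...), one row to a line, values as JSON. step_arm: Moves the arm, as the interface text tells. Its arguments: {"type":"object","properties":{"moves":{"type":"array"},"force":{"type":"number"}},"required":["moves"]}

```bash
ls; mkdir -p pics; cat > h.py <<'E'
import numpy as np, cv2
from scipy.spatial.transform import Rotation as R
from rig import manip
def ray(name,uv):
    c=manip.calibration(name); x=(uv[0]-c['cx'])/c['fx']; y=(uv[1]-c['cy'])/c['fy']
    rd=np.hypot(x,y); r=rd
    for _ in range(30): r=rd/(1+c['k1']*r*r)
    s=r/rd if rd>0 else 1
    M=R.from_rotvec(np.ravel(c['rvec'])).as_matrix(); t=np.ravel(c['tvec'])
    return -M.T@t, M.T@np.array([x*s,y*s,1])
def onz(name,uv,z):
    o,d=ray(name,uv); return o+d*(z-o[2])/d[2]
def two(ua,ub,a='top',b='side'):
    o1,d1=ray(a,ua);o2,d2=ray(b,ub)
    s=np.linalg.lstsq(np.c_[d1,-d2],o2-o1,rcond=None)[0]
    p,q=o1+s[0]*d1,o2+s[1]*d2
    return (p+q)/2,np.linalg.norm(p-q)
def proj(name,P):
    c=manip.calibration(name); M=R.from_rotvec(np.ravel(c['rvec'])).as_matrix()
    q=M@np.asarray(P,float)+np.ravel(c['tvec']); x,y=q[:2]/q[2]; k=1+c['k1']*(x*x+y*y)
    return np.array([c['fx']*x*k+c['cx'],c['fy']*y*k+c['cy']])
def snap(name,f):
    im=manip.get_image(name)[:,:,::-1].copy(); cv2.imwrite(f'pics/{f}.png',im); return im
E
python3 - <<'E'
from h import *
a=snap('top','t0');b=snap('side','s0')
cv2.imwrite('pics/t0b.png',cv2.resize(a,(800,600)));cv2.imwrite('pics/s0b.png',cv2.resize(b,(800,600)))
for n in('top','side'):print(manip.calibration(n), ray(n,(256,192)))
print(manip.get_state(),manip.grip_depth)
E
```

```text
pics
{'fx': 468.4979496955719, 'fy': 468.4979496955719, 'cx': 258.69683679472456, 'cy': 195.6585453162747, 'k1': -0.06942766990669269, 'rvec': array([ 2.1390948 , -2.18854565,  0.11850092]), 'tvec': array([0.0085349 , 0.47437977, 1.16409125])} (array([ 0.34308569, -0.0021924 ,  1.20934067]), array([ 0.11824856,  0.00548008, -0.9930163 ]))
{'fx': 347.58690612037776, 'fy': 347.58690612037776, 'cx': 259.57094510619527, 'cy': 189.76180747303394, 'k1': -0.03579756757387211, 'rvec': array([ 0.33099446, -2.87503406,  1.03010082]), 'tvec': array([0.48641165, 0.11811849, 0.8756905 ])} (array([0.37469822, 0.56291781, 0.7484029 ]), array([ 0.14622611, -0.61226604, -0.77710697]))
{'clock': 0.1, 'joint_positions': array([-1.31858070e+00,  3.00382280e-01,  1.52151507e+00,  9.62686557e-06,
        1.32067115e+00, -6.66062947e-02]), 'joint_vel': array([-0.00069417, -0.00028831, -0.00265554, -0.00170321,  0.00014557,
       -0.00123296]), 'effort': array([-6.56856116e-06, -5.32643294e+01, -3.53284836e+01,  7.09174946e-02,
        2.34395522e-02, -5.91219737e-05]), 'tool_pos': array([ 0.17233624, -0.5220648 ,  0.20496297]), 'orientation': array([-0.11227161,  0.69848523, -0.69779756,  0.11221423]), 'wrist_force': array([-0.62478029, -0.9229595 , -0.23197527]), 'ft_torque': array([ 0.0277891 , -0.00324462, -0.02586719]), 'grip_width': 0.09401734037687995} 0.0188
```

View pics/t0b.png

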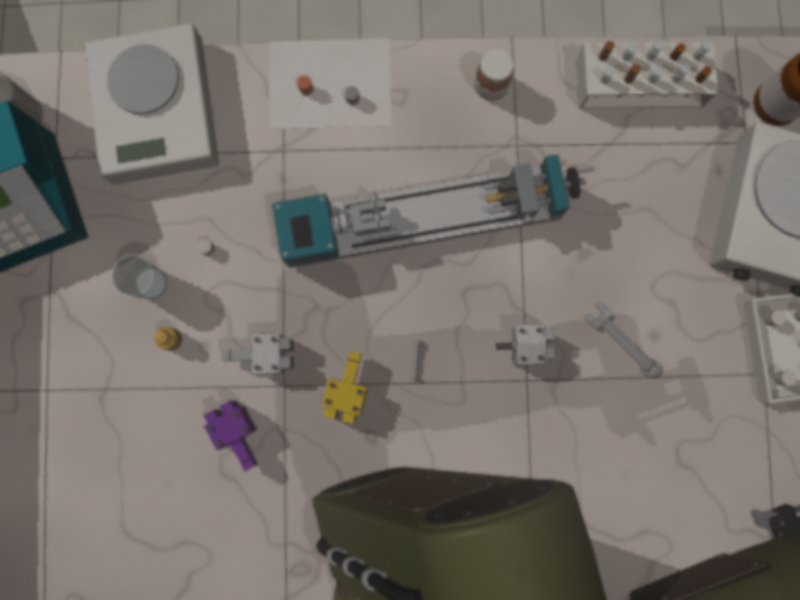

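View pics/s0b.png

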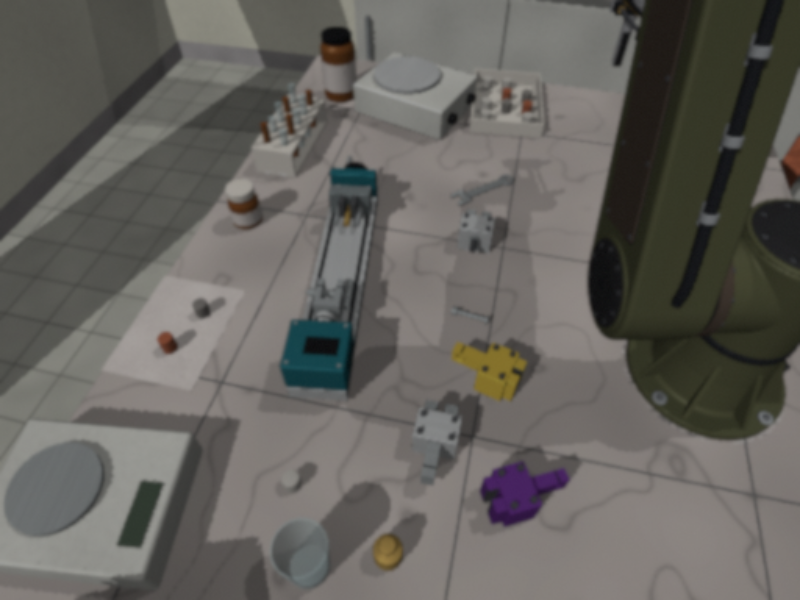

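The top view shows four grip-shaped things: grey with a wide tang at (267,354), grey with a thin dark stud at (530,345), purple at (230,430) and yellow at (345,395). The fork is at about (370,215), with the load cell to its left. I choose the grey one at (267,354) and will check it in a close crop.

```bash
python3 - <<'E'
from h import *
a=cv2.imread('pics/t0.png');b=cv2.imread('pics/s0.png')
def c(im,x,y,w,h,s=1):
    return cv2.resize(im[y:y+h,x:x+w],(400,300),interpolation=cv2.INTER_CUBIC)
# top fork 205..285,105..165 ; top grip 135..215,195..255
o=np.vstack([np.hstack([c(a,200,108,80,60),c(a,130,197,80,60)]),np.hstack([c(b,170,160,80,60),c(b,235,252,80,60)])])
o=np.clip(o*1.4,0,255).astype('uint8');cv2.imwrite('pics/c1.png',o)
for n,u,z in(('fork',(237,138),.087),('grip',(171,226),.054),('eye',(147,227),.048),('cell',(195,147),.1)):print(n,onz('top',u,z))
E
```

```text
fork [0.61084685 0.04755208 0.087     ]
grip [0.40092728 0.21608132 0.054     ]
eye [0.39999573 0.27727809 0.048     ]
cell [0.58805135 0.14886482 0.1       ]
```

View pics/c1.png

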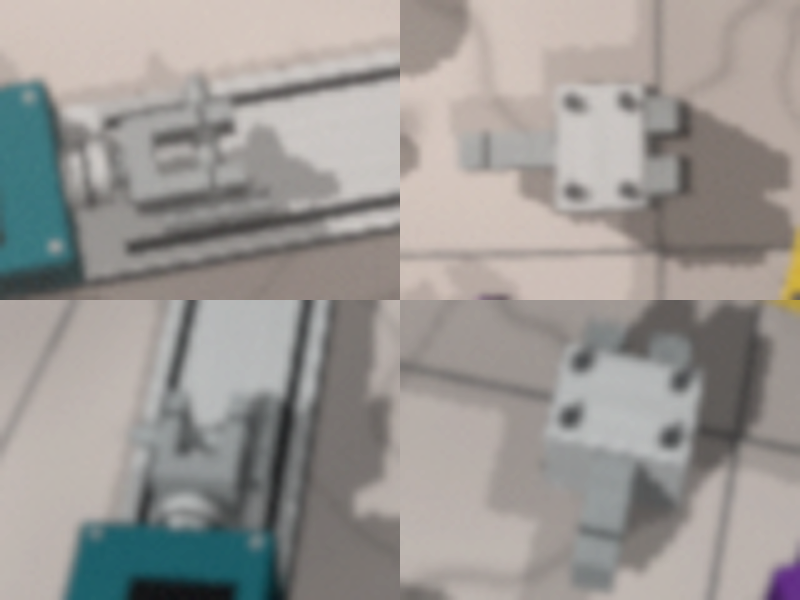

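The close crop shows that the grey grip has a flat tang with a dark line across it, tang to +y, so it is the right one. The pin's T-bar lies on the robot's side of the fork. Next I measure the axes accurately.

```bash
python3 - <<'E'
from h import *
a=np.mean([manip.get_image('top')[:,:,::-1].astype(float) for _ in range(8)],0)
b=np.mean([manip.get_image('side')[:,:,::-1].astype(float) for _ in range(8)],0)
np.save('a.npy',a);np.save('b.npy',b)
g=cv2.cvtColor(a.astype('uint8'),cv2.COLOR_BGR2GRAY)
L=cv2.createLineSegmentDetector().detect(g)[0][:,0]
for l in L:
    p,q=l[:2],l[2:]
    inb=lambda p:170<p[0]<375 and 95<p[1]<172
    ing=lambda p:140<p[0]<190 and 205<p[1]<245
    if (inb(p) and inb(q) and np.hypot(*(p-q))>30) or (ing(p) and ing(q) and np.hypot(*(p-q))>8):
        z=.036 if inb(p) else .054
        P,Q=onz('top',p,z),onz('top',q,z);d=Q-P
        print(p.round(1),q.round(1),P[:2].round(4),Q[:2].round(4),'ang from y',round(np.degrees(np.arctan(d[0]/d[1])),2) if abs(d[1])>1e-6 else 90)
def c(im,x,y,w,h):
    o=cv2.resize(im[y:y+h,x:x+w],(400,600),interpolation=cv2.INTER_CUBIC)
    lo,hi=np.percentile(o,[1,99]); return np.clip((o-lo)*255/(hi-lo),0,255)
cv2.imwrite('pics/c2.png',np.hstack([c(a,220,115,32,48),c(b,195,172,32,48)]).astype('uint8'))
E
```

```text
[334.3 139.1] [226.7 158.2] [ 0.6146 -0.1992] [0.5712 0.077 ] ang from y -8.92
[225.5 155. ] [329.4 136.8] [0.5794 0.0798] [ 0.6208 -0.1867] ang from y -8.83
[317.1 116.7] [245.6 129.3] [ 0.6743 -0.1572] [0.6452 0.0273] ang from y -8.98
[243.  126.4] [325.4 112. ] [0.6531 0.0338] [ 0.6864 -0.1793] ang from y -8.89
[177.7 230.6] [178.  220.6] [0.3891 0.1996] [0.4139 0.1987] ang from y -88.1
[218.1 162.8] [333.  142.6] [0.5599 0.0991] [ 0.6056 -0.1955] ang from y -8.82
[179.3 166.2] [171.  125.3] [0.5535 0.198 ] [0.6608 0.2193] ang from y 78.77
[173.2 231.7] [183.3 235.2] [0.3867 0.2107] [0.3776 0.1858] ang from y 20.01
[174.5 128.9] [207.1 123.3] [0.6509 0.2101] [0.6637 0.126 ] ang from y -8.64
[164.4 237.6] [176.9 238.3] [0.3726 0.2326] [0.3703 0.2015] ang from y 4.19
[330.8 155.1] [283.2 163.3] [ 0.5731 -0.1883] [ 0.5545 -0.0663] ang from y -8.67
[161.6 220.6] [160.2 234.5] [0.4148 0.2396] [0.3806 0.243 ] ang from y -84.17
[164.6 241.5] [153.9 235.5] [0.3631 0.2321] [0.3784 0.2586] ang from y 29.91
[311.8 149.1] [216.9 165.7] [ 0.5897 -0.1406] [0.5523 0.1021] ang from y -8.75
```

View pics/c2.png

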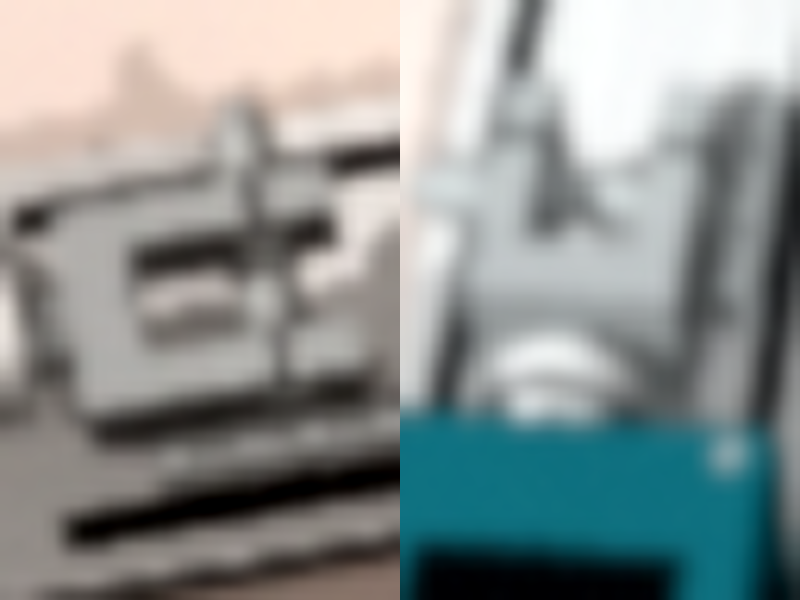

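Left half: the cheek tops' dark y=0 lines are at about (254,202) and (284,355) in the crop, with the pin through the slot. The bed lines agree on an 8.85° yaw. I now refine the fork and grip with plane-rectified samples.

```bash
cat >> h.py <<'E'
def rect(im,name,o,yaw,z,xr,yr,s=1):  # patch on plane z: rows y desc, cols x, s samples/mm, frame at o with yaw
    c=manip.calibration(name); xs=np.arange(xr[0],xr[1]+.01,1/s);ys=np.arange(yr[1],yr[0]-.01,-1/s)
    X,Y=np.meshgrid(xs,ys); a=np.radians(yaw)
    P=np.stack([o[0]+(X*np.cos(a)-Y*np.sin(a))/1e3,o[1]+(X*np.sin(a)+Y*np.cos(a))/1e3,np.full(X.shape,z)],-1).reshape(-1,3)
    q=cv2.projectPoints(P,np.ravel(c['rvec']),np.ravel(c['tvec']),np.array([[c['fx'],0,c['cx']],[0,c['fy'],c['cy']],[0,0,1]]),np.array([c['k1'],0,0,0,0]))[0].reshape(*X.shape,2).astype('float32')
    return cv2.remap(im.astype('float32'),q[...,0],q[...,1],cv2.INTER_CUBIC)
def grid(p,xr,yr,s,step=10):  # draw mm ticks
    p=p.copy()
    for v in range(int(np.ceil(xr[0]/step)*step),xr[1]+1,step): cv2.line(p,(int((v-xr[0])*s),0),(int((v-xr[0])*s),p.shape[0]),(0,0,255) if v==0 else (0,160,0),1)
    for v in range(int(np.ceil(yr[0]/step)*step),yr[1]+1,step): cv2.line(p,(0,int((yr[1]-v)*s)),(p.shape[1],int((yr[1]-v)*s)),(0,0,255) if v==0 else (0,160,0),1)
    return p
E
python3 - <<'E'
from h import *
a=np.load('a.npy')
p=(onz('top',(239.86,130.7),.087)+onz('top',(242.26,142.94),.087))/2
y=np.radians(8.85);n=np.array([np.cos(y),np.sin(y)]);t=np.array([-n[1],n[0]])
T=p[:2]@t; print('t',T,'n from lines',p[:2]@n)
o=n*.6134+t*T; print('fork',o)
e=onz('top',(147.0,226.6),.048);print('eye',e)
f=lambda p:np.clip(p*1.3,0,255)
A=grid(f(rect(a,'top',o,8.85,.087,(-50,50),(-40,60),4)),(-50,50),(-40,60),4)
B=grid(f(rect(a,'top',e,0,.048,(-50,50),(-110,-10+0),4)),(-50,50),(-110,-10),4) 
B=grid(f(rect(a,'top',e,0,.048,(-50,50),(-80,20),4)),(-50,50),(-80,20),4)
cv2.imwrite('pics/c3.png',cv2.resize(np.hstack([A,B]),(800,400)).astype('uint8'))
E
```

```text
t -0.057277581673184606 n from lines 0.6120634159492031
fork [0.61490922 0.0377748 ]
eye [0.40099054 0.27727954 0.048     ]
```

View pics/c3.png

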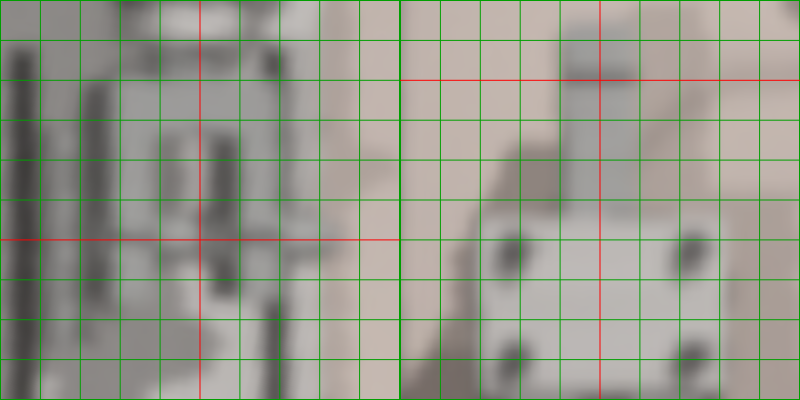

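The fork patch (left) is centred within about 1 mm: the cheeks end at y≈-15, the outer faces are at ±21 and the pin tip is at x≈37. The grip patch (right) shows the eye line at 0 and the block from -30 to +31, with yaw ≈0.5°. I now plan the pin grasp.

```bash
cat >> h.py <<'E'
FO=np.array([.6148,.0382]);YA=8.85
def fw(x,y,z): # fork frame mm (z = world mm) -> world
    a=np.radians(YA); return np.array([FO[0]+(x*np.cos(a)-y*np.sin(a))/1e3,FO[1]+(x*np.sin(a)+y*np.cos(a))/1e3,z/1e3])
def wf(p):
    a=np.radians(YA); d=(np.asarray(p)[:2]-FO)*1e3; return np.array([d[0]*np.cos(a)+d[1]*np.sin(a),-d[0]*np.sin(a)+d[1]*np.cos(a),p[2]*1e3])
def go(P,jawdeg,cmd=None,pitch=0):
    """P world TCP, jaw world angle in deg from x; prints shift cm and rotvec in tool axes"""
    s=manip.get_state(); p0=s['tool_pos'];M0=R.from_quat(s['orientation']).as_matrix()
    if cmd is not None: p0=cmd
    print('now',p0.round(4),'fork',wf(p0).round(1),'jaw',M0[:,2].round(3),'y',M0[:,1].round(3),'F',s['wrist_force'].round(1),'w',round(s['grip_width'],4),'q',s['joint_positions'].round(2),'t',s['clock'])
    a=np.radians(jawdeg)
    for sg in(1,-1):
        z=np.array([np.cos(a),np.sin(a),0])*sg;y=np.array([0,0,-1.]);M=np.c_[np.cross(y,z),y,z]
        print('shift',(M0.T@(P-p0)*100).round(2),'rot',R.from_matrix(M0.T@M).as_rotvec().round(3))
E
python3 - <<'E'
from h import *
go(fw(-34,0,150),98.85)
E
```

```text
now [ 0.1724 -0.5223  0.2055] fork [-523.4 -485.7  205.5] jaw [ 0.313 -0.95   0.   ] y [-0. -0. -1.] F [ 1.1  0.4 -0.5] w 0.0935 q [-1.32  0.3   1.52 -0.    1.32 -0.07] t 0.9
shift [-56.23   5.55 -39.91] rot [ 0.    -2.977  0.   ]
shift [-56.23   5.55 -39.91] rot [-0.     0.164  0.   ]
```

step_arm([
  [[-56.23, 2, -39.91], [0, 0.164, 0], 9.0],
  [[-56.23, 2, -39.91], [0, 0.164, 0], 9.0],
  [[-56.23, 2, -39.91], [0, 0.164, 0], 8.0],
  [[-56.23, 2, -39.91], [0, 0.164, 0], 7.6],
  [[-56.23, 2, -39.91], [0, 0.164, 0], 7.6],
  [[-56.23, 5, -39.91], [0, 0.164, 0], 7.6],
  [[-56.23, 5, -39.91], [0, 0.164, 0], 7.6],
  [[-56.23, 5, -39.91], [0, 0.164, 0], 7.6],
  [[-56.23, 5, -39.91], [0, 0.164, 0], 7.6],
  [[-56.23, 5, -39.91], [0, 0.164, 0], 7.6],
], force=40)

```text
clock: 2.15
tool_pos: [0.5429, -0.0187, 0.1626]
orientation: [0.055, -0.705, 0.705, -0.055]
wrist_force: [-0.1, -1.3, 0.3]
grip_width: 0.0758
```

```bash
python3 - <<'E'
from h import *
go(fw(-34,0,64.5),98.85)
E
```

```text
now [ 0.5429 -0.0187  0.1626] fork [-79.8 -45.1 162.6] jaw [ 0.154 -0.988  0.   ] y [ 0. -0. -1.] F [-0.1 -1.3  0.3] w 0.0758 q [-0.1   0.32  1.59 -0.    1.22  1.31] t 2.15
shift [-4.58  9.81 -4.51] rot [-1.000e-03 -3.141e+00  0.000e+00]
shift [-4.58  9.81 -4.51] rot [-0.  0. -0.]
```

step_arm([
  [[-4.58, 3, -4.51], [0, 0, 0], 7.6],
  [[-4.58, 4, -4.51], [0, 0, 0], 7.6],
  [[-4.58, 7, -4.51], [0, 0, 0], 7.6],
  [[-4.58, 7, -4.51], [0, 0, 0], 7.6],
])

```text
clock: 2.65
tool_pos: [0.5789, 0.0305, 0.0911]
orientation: [-0.056, 0.705, -0.705, 0.053]
wrist_force: [-0.2, -0.3, 0.4]
grip_width: 0.0761
```

```bash
python3 - <<'E'
from h import *
go(fw(-34,0,64.5),98.85)
a=snap('top','t1');b=snap('side','s1')
c=lambda im,x,y:cv2.resize(im[y:y+60,x:x+50],(400,480),interpolation=cv2.INTER_CUBIC)
u=proj('top',fw(-30,0,80)).astype(int);v=proj('side',fw(-20,0,80)).astype(int);print(u,v)
cv2.imwrite('pics/c4.png',np.clip(np.hstack([c(a,u[0]-25,u[1]-30),c(b,v[0]-25,v[1]-30)])*1.3,0,255))
E
```

```text
now [0.5789 0.0305 0.0911] fork [-36.7  -2.1  91.1] jaw [ 0.154 -0.988 -0.001] y [-0.004 -0.    -1.   ] F [-0.2 -0.3  0.4] w 0.0761 q [-0.01  0.48  1.55 -0.    1.11  1.41] t 2.65
shift [-0.28  2.65 -0.21] rot [-6.000e-03  3.141e+00  1.000e-03]
shift [-0.28  2.65 -0.21] rot [ 0.001 -0.     0.004]
[243 148] [219 184][ WARN:0@3.634] global loadsave.cpp:1063 imwrite_ Unsupported depth image for selected encoder is fallbacked to CV_8U.
```

View pics/c4.png

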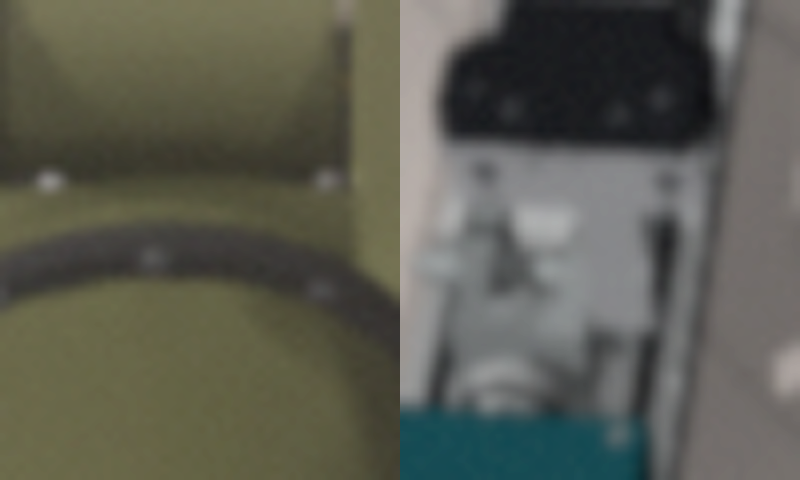

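The arm hides the fork from the top camera. The side crop shows the near finger beyond the bar's +y end, clear of the fork. I lower and then close.

step_arm([
  [[0, 2.0, 0], [0, 0, 0], 7.6],
  [[0, 2.8, 0], [0, 0, 0], 7.6],
  [[0, 2.8, 0], [0, 0, 0], 7.0],
  [[0, 2.8, 0], [0, 0, 0], 5.0],
  [[0, 2.8, 0], [0, 0, 0], 5.0],
  [[0, 2.8, 0], [0, 0, 0], 5.0],
])

```text
clock: 3.5
tool_pos: [0.58, 0.0317, 0.0653]
orientation: [-0.055, 0.705, -0.705, 0.055]
wrist_force: [-2.4, 4.7, 2.7]
grip_width: 0.0551
```

```bash
python3 - <<'E'
from h import *
go(fw(-34,0,64.5),98.85)
E
```

```text
now [0.58   0.0317 0.0653] fork [-35.3  -1.1  65.3] jaw [ 0.154 -0.988 -0.001] y [-0.     0.001 -1.   ] F [-2.4  4.7  2.7] w 0.0551 q [-0.01  0.52  1.57  0.    1.06  1.41] t 3.5
shift [-0.13  0.08 -0.11] rot [-0.000e+00 -3.141e+00 -1.000e-03]
shift [-0.13  0.08 -0.11] rot [ 0.001  0.001 -0.   ]
```

step_arm([
  [[0, 0, -0.1], [0, 0, 0], 5.0],
  [[1.0, 0, -0.1], [0, 0, 0], 5.0],
  [[2.0, 0, -0.1], [0, 0, 0], 5.0],
  [[2.0, 0, -0.1], [0, 0, 0], 5.0],
])

```text
clock: 4.0
tool_pos: [0.5594, 0.0287, 0.0648]
orientation: [0.055, -0.705, 0.705, -0.054]
wrist_force: [-0.9, -0.1, 1.2]
grip_width: 0.055
```

```bash
python3 - <<'E'
from h import *
go(fw(-54,0,64.5),98.85)
b=snap('side','s2')
v=proj('side',fw(-20,0,70)).astype(int);im=b[v[1]-38:v[1]+37,v[0]-50:v[0]+50]
cv2.imwrite('pics/c5.png',cv2.convertScaleAbs(cv2.resize(im,(800,600),interpolation=cv2.INTER_CUBIC),alpha=1.3));print(v)
E
```

```text
now [0.5594 0.0287 0.0648] fork [-56.2  -0.9  64.8] jaw [ 0.154 -0.988  0.   ] y [-0.001 -0.    -1.   ] F [-0.9 -0.1  1.2] w 0.055 q [-0.01  0.48  1.63 -0.    1.04  1.4 ] t 4.0
shift [-0.22  0.03 -0.09] rot [ 1.000e-03 -3.142e+00  0.000e+00]
shift [-0.22  0.03 -0.09] rot [-0.     0.     0.001]
[219 187]
```

View pics/c5.png

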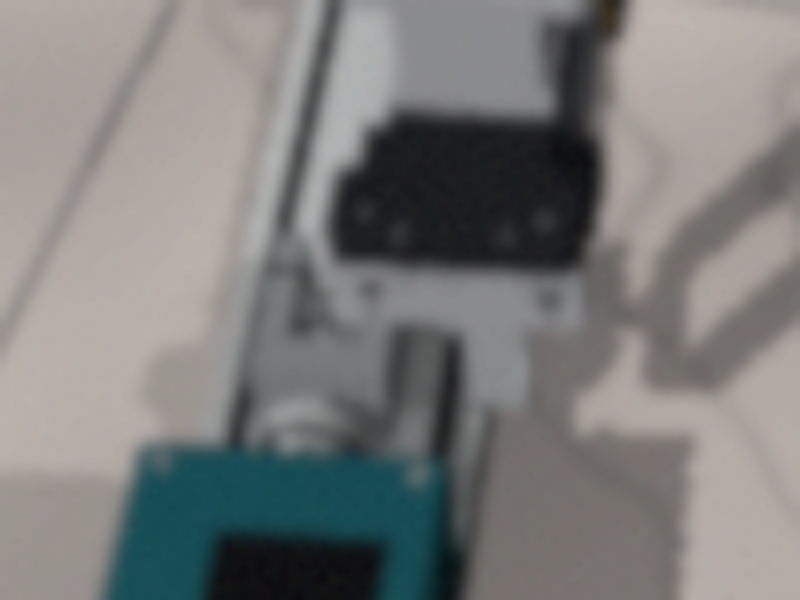

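The pin tip has gone from the far side and the forces are small, so the pin is sliding out with the gripper. I continue straight out and then down.

step_arm([
  [[2, 0, 0], [0, 0, 0], 5.0],
  [[4, 0, 0], [0, 0, 0], 5.0],
  [[6, 0, 0], [0, 0, 0], 5.0],
  [[8, 0, 0], [0, 0, 0], 5.0],
  [[8.5, 0, 0], [0, 0, 0], 5.0],
  [[8.5, 2, 0], [0, 0, 0], 5.0],
  [[8.5, 4, 0], [0, 0, 0], 5.0],
  [[8.5, 5.5, 0], [0, 0, 0], 5.0],
  [[8.5, 5.5, 0], [0, 0, 0], 5.0],
])

```text
clock: 5.18
tool_pos: [0.476, 0.0159, 0.0089]
orientation: [-0.055, 0.705, -0.705, 0.054]
wrist_force: [0.3, -0.0, -1.4]
grip_width: 0.0551
```

```bash
python3 - <<'E'
from h import *
go(fw(-141,-.9,2.5),98.85)
b=snap('side','s3')
v=proj('side',fw(-120,0,10)).astype(int);im=b[v[1]-38:v[1]+37,v[0]-50:v[0]+50]
cv2.imwrite('pics/c6.png',cv2.convertScaleAbs(cv2.resize(im,(800,600),interpolation=cv2.INTER_CUBIC),alpha=1.3));print(v)
E
```

```text
now [0.476  0.0159 0.0089] fork [-140.6   -0.7    8.9] jaw [ 0.154 -0.988 -0.   ] y [-0.002  0.    -1.   ] F [ 0.3 -0.  -1.4] w 0.0551 q [-0.04  0.41  1.89  0.    0.84  1.37] t 5.175
shift [0.04 0.64 0.02] rot [ 3.000e-03 -3.141e+00 -1.000e-03]
shift [0.04 0.64 0.02] rot [0.    0.    0.002]
[259 204]
```

View pics/c6.png

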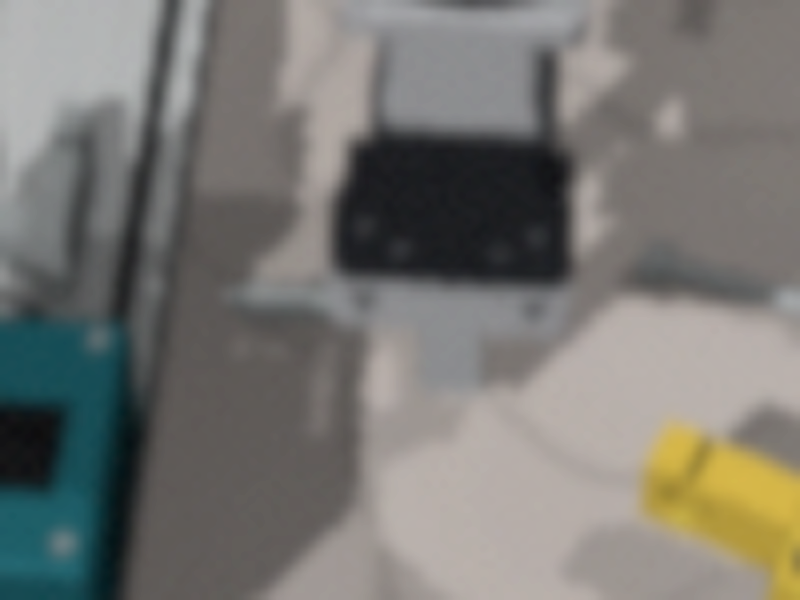

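The crop shows the pin held level, its tip at (235,297), clear of the bed and the spare pin. I lower it the last 6 mm and release.

step_arm([
  [[0, 0.4, 0], [0, 0, 0], 5.0],
  [[0, 0.6, 0], [0, 0, 0], 5.0],
  [[0, 0.6, 0], [0, 0, 0], 5.0],
  [[0, 0.6, 0], [0, 0, 0], 5.8],
  [[0, 0.6, 0], [0, 0, 0], 6.6],
  [[0, 0.6, 0], [0, 0, 0], 6.6],
  [[0, 0.6, 0], [0, 0, 0], 6.6],
])

```text
clock: 6.1
tool_pos: [0.4763, 0.0158, 0.0037]
orientation: [-0.055, 0.705, -0.705, 0.055]
wrist_force: [-1.1, -0.8, -0.6]
grip_width: 0.066
```

```bash
python3 - <<'E'
from h import *
go(np.array([.4013,.2113,.12]),0.5)
E
```

```text
now [0.4763 0.0158 0.0037] fork [-140.3   -0.8    3.7] jaw [ 0.154 -0.988  0.   ] y [ 0.  0. -1.] F [-1.1 -0.8 -0.6] w 0.066 q [-0.04  0.42  1.89  0.    0.82  1.37] t 6.1
shift [  4.39 -11.63 -20.47] rot [-0.    -1.425 -0.   ]
shift [  4.39 -11.63 -20.47] rot [ 0.     1.717 -0.   ]
```

step_arm([
  [[0, -4, 0], [0, 0, 0], 6.6],
  [[0, -10, 0], [0, 0, 0], 7.5],
  [[4.39, -11.63, -20.47], [0, -1.425, 0], 8.4],
  [[4.39, -11.63, -20.47], [0, -1.425, 0], 8.4],
  [[4.39, -11.63, -20.47], [0, -1.425, 0], 8.4],
  [[4.39, -11.63, -20.47], [0, -1.425, 0], 8.4],
  [[4.39, -11.63, -20.47], [0, -1.425, 0], 8.4],
  [[4.39, -11.63, -20.47], [0, -1.425, 0], 8.4],
  [[4.39, -11.63, -20.47], [0, -1.425, 0], 8.4],
  [[4.39, -11.63, -20.47], [0, -1.425, 0], 8.4],
])

```text
clock: 7.35
tool_pos: [0.4013, 0.2113, 0.12]
orientation: [-0.503, 0.497, -0.497, 0.503]
wrist_force: [-0.4, 0.4, 0.4]
grip_width: 0.084
```

step_arm([
  [[0, 0, 0], [0, 0, 0], 8.4],
  [[0, 0, 0], [0, 0, 0], 8.4],
  [[0, 0, 0], [0, 0, 0], 8.4],
])

```text
clock: 7.72
tool_pos: [0.4013, 0.2113, 0.12]
orientation: [-0.502, 0.498, -0.498, 0.502]
wrist_force: [0.2, 0.0, -0.0]
grip_width: 0.0841
```

```bash
python3 - <<'E'
from h import *
go(np.array([.4013,.2113,.010]),0.5)
b=snap('side','s4');a=snap('top','t4')
v=proj('side',(.4,.21,.06)).astype(int);im=b[v[1]-38:v[1]+37,v[0]-50:v[0]+50]
u=proj('top',fw(-110,0,10)).astype(int)
c=lambda i,x,s=50:cv2.resize(i[x[1]-38:x[1]+37,max(x[0]-s//2,0):x[0]+s//2],(400,600),interpolation=cv2.INTER_CUBIC)
cv2.imwrite('pics/c7.png',cv2.convertScaleAbs(np.hstack([c(b,v),c(a,u)]),alpha=1.3));print(v,u)
E
```

```text
now [0.4013 0.2113 0.12  ] fork [-184.3  203.9  120. ] jaw [1.    0.007 0.   ] y [ 0.  0. -1.] F [ 0.2  0.  -0. ] w 0.0841 q [0.4  0.18 1.88 0.   1.08 0.4 ] t 7.725
shift [-0. 11.  0.] rot [-0.    -0.001 -0.   ]
shift [-0. 11.  0.] rot [ 0.    3.14 -0.  ]
[282 266] [249 184]
```

View pics/c7.png

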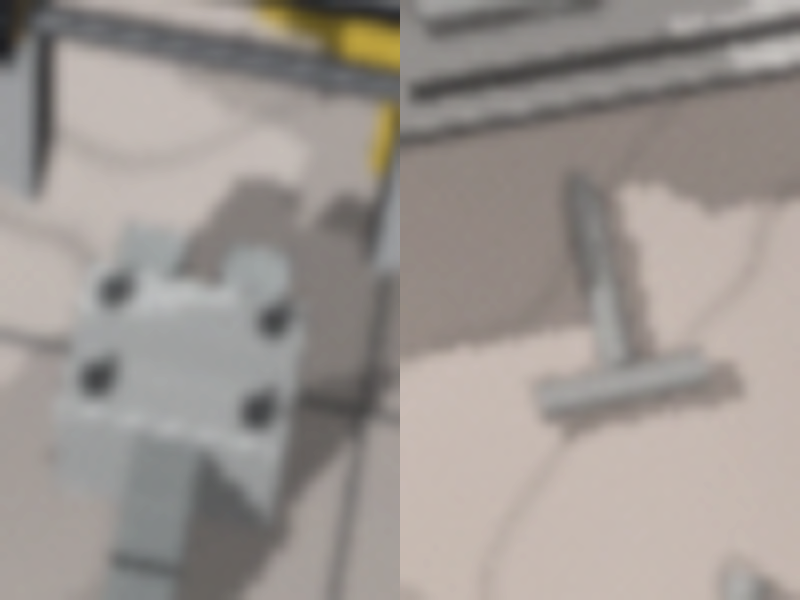

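The pin lies flat with its bar at (625,385), and the fingers straddle the grip's block. I lower and grip.

step_arm([
  [[0, 5, 0], [0, 0, 0], 8.4],
  [[0, 9, 0], [0, 0, 0], 8.4],
  [[0, 11, 0], [0, 0, 0], 8.4],
  [[0, 11, 0], [0, 0, 0], 8.4],
  [[0, 11, 0], [0, 0, 0], 7.0],
  [[0, 11, 0], [0, 0, 0], 5.8],
  [[0, 11, 0], [0, 0, 0], 5.8],
  [[0, 11, 0], [0, 0, 0], 5.8],
], force=45)

```text
clock: 8.82
tool_pos: [0.4018, 0.2115, 0.0108]
orientation: [-0.502, 0.498, -0.498, 0.503]
wrist_force: [-0.8, -1.1, 8.4]
grip_width: 0.0615
```

step_arm([
  [[0, -2, 0], [0, 0, 0], 5.8],
  [[0, -5, 0], [0, 0, 0], 5.8],
  [[0, -9, 0], [0, 0, 0], 5.8],
  [[0, -9, 0], [0, 0, 0], 5.8],
])

```text
clock: 9.32
tool_pos: [0.4022, 0.2117, 0.1018]
orientation: [-0.501, 0.497, -0.498, 0.504]
wrist_force: [0.9, -0.2, -7.1]
grip_width: 0.0621
```

```bash
python3 - <<'E'
from h import *
go(fw(0,-110,90),8.85)
E
```

```text
now [0.4022 0.2117 0.1018] fork [-183.4  204.1  101.8] jaw [1.    0.009 0.004] y [ 0.004  0.002 -1.   ] F [ 0.9 -0.2 -7.1] w 0.0621 q [ 0.4   0.21  1.9  -0.    1.03  0.39] t 9.325
shift [28.43  1.22 22.69] rot [-0.004 -0.145 -0.001]
shift [28.43  1.22 22.69] rot [ 2.000e-03  2.996e+00 -6.000e-03]
```

step_arm([
  [[30.3, -0.5, 9.84], [0, -0.145, 0], 5.8],
  [[30.3, -0.5, 9.84], [0, -0.145, 0], 5.8],
  [[30.3, -0.5, 9.84], [0, -0.145, 0], 5.8],
  [[30.3, -0.5, 9.84], [0, -0.145, 0], 5.8],
  [[30.3, -0.5, 9.84], [0, -0.145, 0], 5.8],
  [[30.3, -0.5, 9.84], [0, -0.145, 0], 5.8],
  [[28.43, -0.5, 22.69], [0, -0.145, 0], 5.8],
  [[28.43, -0.5, 22.69], [0, -0.145, 0], 5.8],
  [[28.43, -0.5, 22.69], [0, -0.145, 0], 5.8],
  [[28.43, -0.5, 22.69], [0, -0.145, 0], 5.8],
])

```text
clock: 10.58
tool_pos: [0.6296, -0.0702, 0.1027]
orientation: [0.538, -0.461, 0.459, -0.537]
wrist_force: [-0.2, -0.5, -6.7]
grip_width: 0.0619
```

step_arm([
  [[0, 0, 0], [0, 0, 0], 5.8],
  [[0, 0, 0], [0, 0, 0], 5.8],
])

```text
clock: 10.82
tool_pos: [0.6302, -0.0711, 0.1053]
orientation: [-0.537, 0.46, -0.46, 0.537]
wrist_force: [-0.0, 0.3, -6.8]
grip_width: 0.0619
```

```bash
python3 - <<'E'
from h import *
go(fw(0,-110,50),8.85)
E
```

```text
now [ 0.6302 -0.0711  0.1053] fork [  -1.6 -110.3  105.3] jaw [0.988 0.153 0.   ] y [ 0. -0. -1.] F [-0.   0.3 -6.8] w 0.0619 q [-0.17  0.58  1.37 -0.    1.2  -0.32] t 10.825
shift [-0.03  5.53  0.16] rot [-0.    -0.001  0.   ]
shift [-0.03  5.53  0.16] rot [-0.     3.141 -0.   ]
```

step_arm([
  [[0, 3, 0.16], [0, 0, 0], 5.8],
  [[0, 5, 0.16], [0, 0, 0], 5.8],
  [[0, 5.6, 0.16], [0, 0, 0], 5.8],
  [[0, 5.6, 0.16], [0, 0, 0], 5.8],
])

```text
clock: 11.32
tool_pos: [0.6323, -0.0708, 0.0492]
orientation: [-0.537, 0.46, -0.46, 0.537]
wrist_force: [1.1, -1.1, -6.6]
grip_width: 0.0616
```

```bash
python3 - <<'E'
from h import *
go(fw(0,-66,49),8.85)
A=np.mean([manip.get_image('top')[:,:,::-1].astype(float) for _ in range(6)],0)
B=np.mean([manip.get_image('side')[:,:,::-1].astype(float) for _ in range(6)],0)
np.save('a5.npy',A);np.save('b5.npy',B)
v=proj('side',fw(0,-20,80)).astype(int);u=proj('top',fw(0,-20,80)).astype(int)
c=lambda i,x:cv2.resize(i[x[1]-30:x[1]+30,x[0]-20:x[0]+20],(400,600),interpolation=cv2.INTER_CUBIC)
cv2.imwrite('pics/c8.png',np.clip(np.hstack([c(B,v),c(A,u)])*1.4,0,255).astype('uint8'));print(v,u)
E
```

```text
now [ 0.6323 -0.0708  0.0492] fork [   0.6 -110.4   49.2] jaw [ 0.988  0.153 -0.   ] y [-0.  0. -1.] F [ 1.1 -1.1 -6.6] w 0.0616 q [-0.17  0.65  1.4   0.    1.1  -0.32] t 11.325
shift [-4.44  0.02 -0.06] rot [ 0.    -0.001 -0.   ]
shift [-4.44  0.02 -0.06] rot [0.    3.141 0.   ]
[212 178] [248 135]
```

View pics/c8.png

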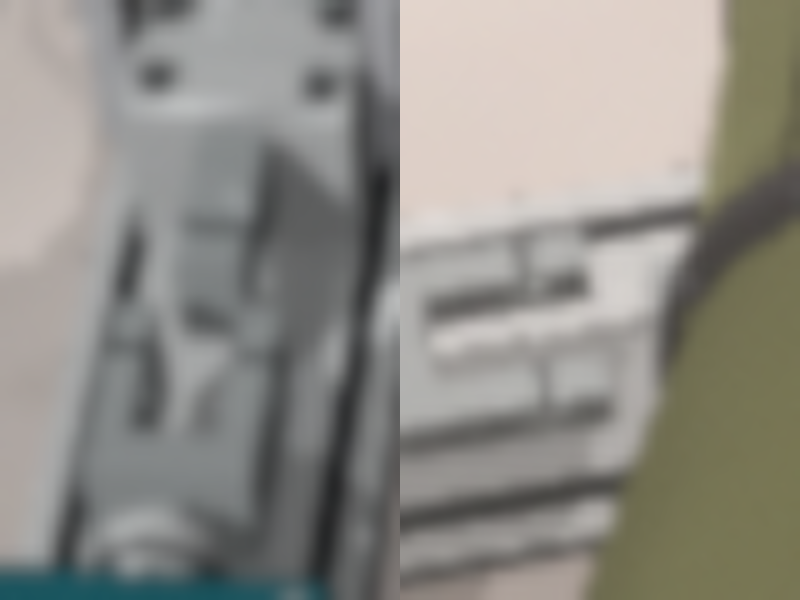

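The side crop shows the tang with its eye line at (213,217), short of the slot, and the cheek lines at (122,340) and (256,345). The top crop shows the cheek lines at (525,265) and (545,380). I compute the offsets from these.

```bash
python3 - <<'E'
from h import *
S=lambda X,Y:(192+(X+.5)/10-.5,148+(Y+.5)/10-.5)
T=lambda X,Y:(228+(X-399.5)/10-.5,105+(Y+.5)/10-.5)
for n,p in(('Lmid',S(122,340)),('Rmid',S(256,345))): print('side cheek',n,wf(onz('side',p,.087)).round(1))
for n,p in(('Lmid',T(525,265)),('Rmid',T(545,380))): print('top cheek',n,wf(onz('top',p,.087)).round(1))
print('tang line',wf(onz('side',S(213,217),.0864)).round(1),'exp y',-110.4+66)
print('tang L,R',[wf(onz('side',S(x,217),.0864)).round(1) for x in(187,243)])
B=np.load('b5.npy');g=lambda p:cv2.cvtColor(p.astype('float32'),cv2.COLOR_BGR2GRAY)
for z,ys in((.0864,(-56,-38)),(.087,(4,24)),(.087,(-14,-4))):
  P=g(rect(B,'side',FO,YA,z,(-30,30),ys,1)).mean(0);d=np.gradient(P);print(z,ys,P.round(0).astype(int).tolist())
for z,xs,ys in((.0864,(-5,5),(-60,-20)),(.087,(-18,-14),(-30,20)),(.087,(14,18),(-30,20))):
  P=g(rect(B,'side',FO,YA,z,xs,ys,1)).mean(1)[::-1];print('ycol',xs,ys,P.round(0).astype(int).tolist())
E
```

```text
side cheek Lmid [19.6 -2.1 87. ]
side cheek Rmid [-14.1  -3.   87. ]
top cheek Lmid [13.4 -0.5 87. ]
top cheek Rmid [-15.9  -0.4  87. ]
tang line [  3.6 -46.   86.4] exp y -44.400000000000006
tang L,R [array([ 10.3, -45.4,  86.4]), array([ -4.1, -46.6,  86.4])]
0.0864 (-56, -38) [72, 72, 72, 71, 70, 69, 68, 68, 68, 67, 67, 67, 67, 67, 67, 65, 63, 61, 57, 54, 53, 54, 58, 65, 73, 81, 87, 91, 93, 94, 94, 93, 92, 92, 91, 91, 91, 91, 92, 94, 96, 99, 102, 105, 107, 109, 109, 109, 108, 106, 104, 101, 98, 96, 97, 100, 104, 109, 114, 118, 120]
0.087 (4, 24) [93, 91, 88, 84, 78, 71, 64, 59, 58, 60, 65, 72, 80, 87, 92, 95, 96, 97, 97, 96, 95, 93, 91, 90, 89, 90, 93, 96, 101, 106, 110, 112, 112, 109, 103, 95, 85, 76, 68, 63, 62, 64, 68, 75, 81, 87, 92, 94, 96, 95, 93, 91, 88, 87, 88, 93, 99, 106, 112, 116, 118]
0.087 (-14, -4) [83, 79, 75, 74, 73, 72, 71, 70, 70, 71, 74, 78, 83, 87, 91, 93, 94, 94, 94, 92, 90, 87, 85, 83, 81, 79, 78, 77, 76, 75, 75, 74, 75, 78, 82, 88, 95, 100, 104, 105, 102, 99, 95, 92, 92, 93, 94, 94, 94, 92, 90, 87, 85, 85, 87, 92, 99, 107, 113, 117, 120]
ycol (-5, 5) (-60, -20) [96, 97, 97, 98, 99, 100, 100, 101, 101, 100, 98, 96, 94, 90, 87, 84, 81, 79, 79, 81, 83, 85, 87, 90, 92, 93, 93, 93, 93, 93, 92, 92, 91, 91, 91, 91, 91, 90, 90, 90, 89]
ycol (-18, -14) (-30, 20) [78, 79, 80, 81, 82, 82, 83, 83, 82, 81, 81, 81, 81, 82, 83, 85, 86, 88, 90, 91, 91, 92, 92, 91, 90, 88, 87, 83, 80, 78, 76, 75, 77, 79, 82, 84, 87, 89, 91, 91, 92, 92, 92, 91, 91, 91, 91, 91, 91, 91, 91]
ycol (14, 18) (-30, 20) [108, 107, 108, 108, 108, 108, 108, 109, 108, 108, 107, 106, 105, 103, 102, 100, 99, 98, 97, 96, 95, 94, 94, 92, 90, 88, 85, 81, 78, 76, 75, 75, 78, 80, 83, 86, 88, 89, 90, 91, 91, 91, 91, 91, 91, 91, 91, 91, 91, 91, 91]
```

Relative to the cheeks, seen in the same camera, the tang is centred in x to about 0.2 mm and its eye line is 43.3 mm short. I slide in, then check.

step_arm([
  [[-1.5, 0, 0], [0, 0, 0], 5.8],
  [[-2.5, 0, 0], [0, 0, 0], 5.8],
  [[-3.5, 0, 0], [0, 0, 0], 5.8],
  [[-4.33, 0, 0], [0, 0, 0], 5.8],
  [[-4.33, 0, 0], [0, 0, 0], 5.8],
  [[-4.33, 0, 0], [0, 0, 0], 5.8],
])

```text
clock: 12.68
tool_pos: [0.6258, -0.0281, 0.049]
orientation: [-0.537, 0.46, -0.46, 0.537]
wrist_force: [-0.9, 0.2, -6.3]
grip_width: 0.0616
```

```bash
python3 - <<'E'
from h import *
go(fw(0.6,-67.1,46.6),8.85)
E
```

```text
now [ 0.6258 -0.0281  0.049 ] fork [  0.6 -67.2  49. ] jaw [0.988 0.153 0.   ] y [ 0. -0. -1.] F [-0.9  0.2 -6.3] w 0.0616 q [-0.1   0.63  1.43 -0.    1.08 -0.26] t 12.675
shift [-0.01  0.24 -0.  ] rot [-0.    -0.001  0.   ]
shift [-0.01  0.24 -0.  ] rot [-0.     3.141 -0.   ]
```

No lateral force. I lower onto the bed.

step_arm([
  [[0, 0.12, 0], [0, 0, 0], 5.8],
  [[0, 0.24, 0], [0, 0, 0], 5.8],
  [[0, 0.24, 0], [0, 0, 0], 5.8],
])

```text
clock: 13.05
tool_pos: [0.6257, -0.0282, 0.0469]
orientation: [0.537, -0.46, 0.46, -0.537]
wrist_force: [-2.1, -1.9, -0.4]
grip_width: 0.0618
```

```bash
cat > chk.py <<'E'
from h import *
go(fw(0.6,-67.1,46.6),8.85)
B=np.mean([manip.get_image('side')[:,:,::-1].astype(float) for _ in range(6)],0);np.save('b6.npy',B)
g=lambda p:cv2.cvtColor(p.astype('float32'),cv2.COLOR_BGR2GRAY)
for z,xs in((.084,(-2,6)),(.087,(-18,-14)),(.087,(14,18))):
  P=g(rect(B,'side',FO,YA,z,xs,(-12,12),1)).mean(1)[::-1];print('y-12..12',xs,P.round(0).astype(int).tolist())
P=g(rect(B,'side',FO,YA,.084,(-30,30),(-26,-18),1)).mean(0);print('tang x-30..30',P.round(0).astype(int).tolist())
v=proj('side',fw(0,-20,80)).astype(int)
cv2.imwrite('pics/chk.png',np.clip(cv2.resize(B[v[1]-25:v[1]+25,v[0]-25:v[0]+25],(600,600),interpolation=cv2.INTER_CUBIC)*1.4,0,255).astype('uint8'))
E
python3 chk.py
```

```text
now [ 0.6257 -0.0282  0.0469] fork [  0.6 -67.3  46.9] jaw [0.988 0.153 0.   ] y [ 0. -0. -1.] F [-2.1 -1.9 -0.4] w 0.0618 q [-0.1   0.63  1.43 -0.    1.08 -0.26] t 13.05
shift [-0.02  0.03  0.  ] rot [-0.    -0.001  0.   ]
shift [-0.02  0.03  0.  ] rot [-0.     3.141 -0.   ]
y-12..12 (-2, 6) [100, 100, 100, 99, 98, 96, 94, 92, 88, 85, 82, 80, 80, 82, 84, 87, 90, 92, 95, 96, 96, 96, 97, 96, 95]
y-12..12 (-18, -14) [90, 92, 94, 96, 97, 98, 97, 95, 93, 89, 84, 80, 77, 76, 77, 80, 82, 85, 87, 89, 91, 91, 92, 92, 92]
y-12..12 (14, 18) [98, 96, 95, 95, 94, 92, 91, 89, 86, 82, 79, 77, 75, 76, 78, 81, 84, 87, 89, 90, 91, 91, 91, 92, 91]
tang x-30..30 [86, 93, 100, 103, 103, 103, 102, 99, 97, 94, 90, 88, 85, 83, 81, 79, 78, 76, 73, 71, 69, 67, 68, 71, 76, 83, 88, 93, 96, 97, 98, 98, 98, 99, 99, 99, 99, 99, 99, 100, 101, 102, 103, 105, 106, 107, 107, 108, 108, 108, 109, 109, 109, 109, 110, 111, 112, 113, 115, 116, 118]
```

The weight is on the bed and the eye is about 1 mm short in y. I nudge it 0.8 mm, release and rise.

step_arm([
  [[-0.08, 0, 0], [0, 0, 0], 5.8],
  [[-0.08, 0, 0], [0, 0, 0], 5.8],
  [[-0.08, 0, 0], [0, 0, 0], 6.6],
  [[-0.08, 0, 0], [0, 0, 0], 7.4],
  [[-0.08, 0, 0], [0, 0, 0], 7.6],
  [[-0.08, -4, 0], [0, 0, 0], 7.6],
  [[-0.08, -8, 0], [0, 0, 0], 7.6],
  [[-0.08, -8, 0], [0, 0, 0], 7.6],
])

```text
clock: 14.35
tool_pos: [0.627, -0.0271, 0.1299]
orientation: [-0.536, 0.458, -0.462, 0.538]
wrist_force: [-0.5, 0.9, 0.4]
grip_width: 0.0762
```

```bash
python3 chk.py; python3 -c "
from h import *
go(fw(-140.3,-.8,60),98.85)"
```

```text
now [ 0.627  -0.0271  0.1299] fork [  2.  -66.4 129.9] jaw [0.988 0.154 0.005] y [ 0.006 -0.    -1.   ] F [-0.5  0.9  0.4] w 0.0762 q [-0.1   0.53  1.37  0.    1.23 -0.26] t 14.35
shift [ 0.06  8.33 -0.18] rot [-0.005 -0.     0.001]
shift [ 0.06  8.33 -0.18] rot [-2.000e-03  3.141e+00 -9.000e-03]
y-12..12 (-2, 6) [92, 91, 91, 91, 91, 89, 88, 86, 83, 80, 77, 75, 73, 74, 75, 77, 80, 83, 86, 88, 89, 90, 91, 91, 90]
y-12..12 (-18, -14) [95, 97, 98, 100, 100, 100, 99, 97, 95, 91, 88, 85, 83, 83, 84, 87, 90, 93, 96, 98, 100, 100, 101, 101, 101]
y-12..12 (14, 18) [91, 90, 88, 88, 87, 86, 85, 83, 80, 77, 74, 71, 70, 71, 73, 75, 78, 81, 83, 84, 85, 85, 86, 86, 85]
tang x-30..30 [79, 86, 92, 96, 97, 97, 96, 93, 91, 88, 86, 84, 83, 83, 82, 81, 79, 76, 73, 71, 68, 66, 65, 67, 70, 75, 80, 85, 88, 90, 91, 92, 92, 92, 91, 92, 92, 92, 92, 93, 93, 94, 95, 97, 98, 99, 100, 101, 101, 101, 101, 101, 102, 102, 102, 103, 104, 105, 106, 108, 109]
now [ 0.6251 -0.0271  0.1254] fork [ 1.000e-01 -6.610e+01  1.254e+02] jaw [ 0.988  0.153 -0.002] y [-0.002  0.    -1.   ] F [ 0.1 -0.5  0.8] w 0.0762 q [-0.1   0.54  1.38  0.    1.23 -0.26] t 14.65
shift [ -6.52   6.57 -14.04] rot [ 1.000e-03 -1.571e+00 -2.000e-03]
shift [ -6.52   6.57 -14.04] rot [2.00e-03 1.57e+00 1.00e-03]
```

View pics/chk.png

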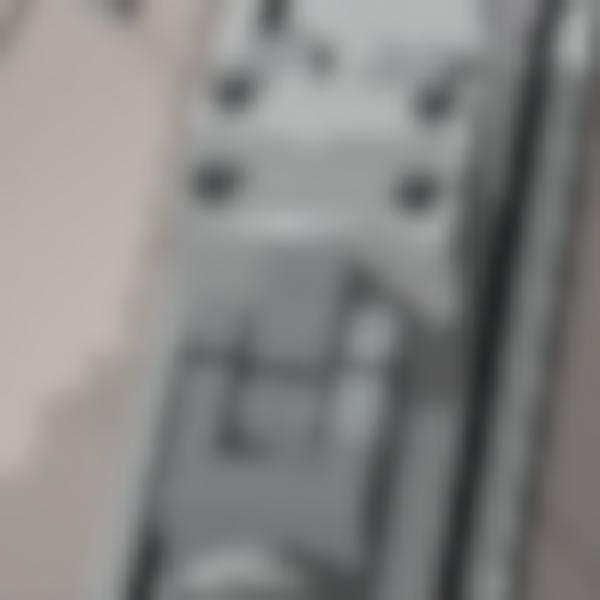

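The cheek lines and the tang line form one continuous line at about (300,355), so the eye is aligned and the grip stands free. I go back to the pin.

step_arm([
  [[-6.52, 0, -14.04], [0, 1.57, 0], 7.4],
  [[-6.52, 0, -14.04], [0, 1.57, 0], 7.4],
  [[-6.52, 0, -14.04], [0, 1.57, 0], 7.4],
  [[-6.52, 4, -14.04], [0, 1.57, 0], 7.4],
  [[-6.52, 4, -14.04], [0, 1.57, 0], 7.4],
  [[-6.52, 6, -14.04], [0, 1.57, 0], 7.4],
  [[-6.52, 6, -14.04], [0, 1.57, 0], 7.4],
  [[-6.52, 6, -14.04], [0, 1.57, 0], 7.4],
  [[-6.52, 6, -14.04], [0, 1.57, 0], 7.4],
  [[-6.52, 6, -14.04], [0, 1.57, 0], 7.4],
])

```text
clock: 15.9
tool_pos: [0.4766, 0.0158, 0.0661]
orientation: [-0.055, 0.705, -0.705, 0.055]
wrist_force: [-0.1, -0.1, 0.8]
grip_width: 0.0741
```

step_arm([
  [[0, 0, 0], [0, 0, 0], 7.4],
  [[0, 0, 0], [0, 0, 0], 7.4],
])

```text
clock: 16.15
tool_pos: [0.4768, 0.0158, 0.0665]
orientation: [-0.055, 0.705, -0.705, 0.055]
wrist_force: [-0.8, 0.7, 0.3]
grip_width: 0.0737
```

```bash
python3 - <<'E'
from h import *
go(fw(-140.3,-.8,2.5),98.85)
print('bar',wf(onz('top',(251.7,193.7),.012)),'tip',wf(onz('top',(246.1,168),.009)))
E
```

```text
now [0.4768 0.0158 0.0665] fork [-139.8   -0.9   66.5] jaw [ 0.155 -0.988 -0.   ] y [-0.  0. -1.] F [-0.8  0.7  0.3] w 0.0737 q [-0.04  0.31  1.86  0.    0.97  1.37] t 16.15
shift [ 0.05  6.4  -0.01] rot [ 0.   -3.14 -0.  ]
shift [ 0.05  6.4  -0.01] rot [0.    0.001 0.   ]
bar [-135.17781067   -1.85257018   12.        ] tip [-66.13873336   0.7243857    9.        ]
```

step_arm([
  [[0.05, 4, 0], [0, 0, 0], 7.4],
  [[0.05, 6, 0], [0, 0, 0], 7.4],
  [[0.05, 6.4, 0], [0, 0, 0], 7.4],
  [[0.05, 6.4, 0], [0, 0, 0], 6.4],
  [[0.05, 6.4, 0], [0, 0, 0], 5.0],
  [[0.05, 6.4, 0], [0, 0, 0], 5.0],
  [[0.05, 6.4, 0], [0, 0, 0], 5.0],
  [[0.05, 6.4, 0], [0, 0, 0], 5.0],
], force=40)

```text
clock: 17.15
tool_pos: [0.4769, 0.0157, 0.0033]
orientation: [0.054, -0.705, 0.705, -0.055]
wrist_force: [-1.2, 0.4, 6.3]
grip_width: 0.055
```

```bash
python3 - <<'E'
from h import *
go(fw(-140,-.9,66.5),98.85)
E
```

```text
now [0.4769 0.0157 0.0033] fork [-139.8   -1.     3.3] jaw [ 0.154 -0.988  0.   ] y [ 0.001 -0.    -1.   ] F [-1.2  0.4  6.3] w 0.055 q [-0.04  0.42  1.89  0.    0.82  1.37] t 17.15
shift [ 0.02 -6.32 -0.01] rot [-2.000e-03 -3.141e+00  0.000e+00]
shift [ 0.02 -6.32 -0.01] rot [-0.     0.    -0.001]
```

step_arm([
  [[0, -2, 0], [0, 0, 0], 5.0],
  [[0, -6.4, 0], [0, 0, 0], 5.0],
  [[0, -6.4, 0], [0, 0, 0], 5.0],
  [[-2, -6.4, 0], [0, 0, 0], 5.0],
  [[-3.4, -6.4, 0], [0, 0, 0], 5.0],
  [[-3.4, -6.4, 0], [0, 0, 0], 5.0],
  [[-3.4, -6.4, 0], [0, 0, 0], 5.0],
])

```text
clock: 18.02
tool_pos: [0.5091, 0.0209, 0.0659]
orientation: [-0.055, 0.705, -0.705, 0.054]
wrist_force: [-0.2, 0.2, -1.1]
grip_width: 0.055
```

```bash
python3 - <<'E'
from h import *
go(fw(-105,-.9,67.3),98.85)
B=np.mean([manip.get_image('side')[:,:,::-1].astype(float) for _ in range(6)],0);np.save('b7.npy',B)
v=proj('side',fw(-50,0,75)).astype(int);print(v)
cv2.imwrite('pics/c10.png',np.clip(cv2.resize(B[v[1]-25:v[1]+25,v[0]-32:v[0]+32],(768,600),interpolation=cv2.INTER_CUBIC)*1.4,0,255).astype('uint8'))
E
```

```text
now [0.5091 0.0209 0.0659] fork [-107.1   -0.8   65.9] jaw [ 0.154 -0.988 -0.   ] y [-0.001  0.    -1.   ] F [-0.2  0.2 -1.1] w 0.055 q [-0.03  0.38  1.77 -0.    0.99  1.39] t 18.025
shift [-0.21 -0.14  0.01] rot [ 2.000e-03 -3.141e+00 -0.000e+00]
shift [-0.21 -0.14  0.01] rot [0.    0.    0.001]
[231 186]
```

View pics/c10.png

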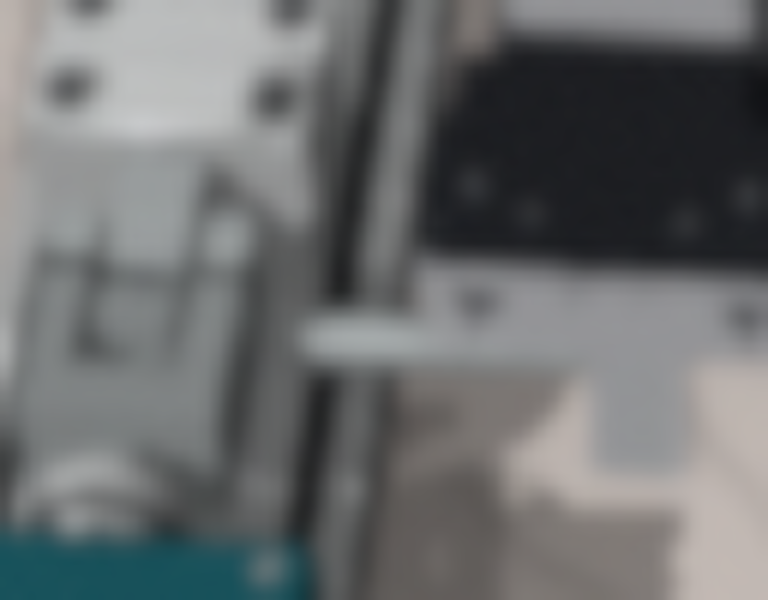

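The pin is pointing at the fork, its tip at (300,340) with the axis roughly horizontal. I check the tip height and pitch by intersecting the rays with the vertical plane through the pin.

```bash
python3 - <<'E'
from h import *
B=np.load('b7.npy')
a=np.radians(YA);t=np.array([-np.sin(a),np.cos(a),0])
def ony(uv,y):
    o,d=ray('side',uv);s=(y/1e3-(o-np.r_[FO,0])@t)/(d@t);return wf(o+s*d)
S=lambda X,Y:(199+(X+.5)/12-.5,161+(Y+.5)/12-.5)
for X,Y in((302,338),(340,340),(375,340),(405,340)):print(ony(S(X,Y),0).round(1))
# column profile of pin brightness along image rows
g=cv2.cvtColor(B.astype('float32'),cv2.COLOR_BGR2GRAY)
for c in (224,226,228,230,232):
    print(c,g[182:197,c].round(0).astype(int).tolist())
# predicted pin axis pixels at tip/mid
for x in(-32,-45,-58):print(proj('side',fw(x+2.4,0.3,70)).round(1))
E
```

```text
[-29.6  -0.   65.9]
[-37.7  -0.   66. ]
[-45.2  -0.   66.7]
[-51.6   0.   67.3]
224 [62, 62, 63, 64, 68, 79, 92, 95, 83, 67, 55, 50, 46, 43, 41]
226 [39, 37, 36, 39, 59, 89, 110, 115, 101, 73, 46, 35, 36, 39, 41]
228 [43, 42, 42, 47, 66, 94, 115, 119, 106, 84, 69, 66, 68, 69, 70]
230 [82, 77, 71, 69, 76, 97, 115, 119, 107, 83, 65, 58, 55, 53, 54]
232 [68, 65, 64, 63, 70, 91, 111, 118, 108, 88, 74, 69, 64, 59, 58]
[223.6 187.8]
[228.7 188.1]
[233.8 188.4]
```

```bash
python3 - <<'E'
from h import *
b=np.load('b.npy');g=cv2.cvtColor(b.astype('float32'),cv2.COLOR_BGR2GRAY)
for c in (196,197,198,199,200,201):print(c,g[179:195,c].round(0).astype(int).tolist())
for x in(41,36,31):print(x,proj('side',fw(x,0,69)).round(2),proj('side',fw(x,0,72)).round(2))
go(fw(-105,-.9,67.3),98.85)
E
```

```text
196 [129, 129, 127, 124, 120, 117, 116, 116, 114, 112, 115, 118, 121, 122, 120, 116]
197 [121, 122, 121, 118, 114, 111, 112, 116, 114, 111, 115, 123, 127, 126, 120, 114]
198 [118, 119, 120, 119, 114, 110, 112, 117, 115, 110, 113, 121, 124, 119, 110, 102]
199 [122, 125, 127, 126, 121, 113, 112, 116, 115, 107, 105, 109, 109, 102, 94, 87]
200 [128, 129, 129, 126, 120, 112, 109, 113, 112, 105, 97, 95, 94, 94, 94, 91]
201 [123, 121, 117, 111, 107, 102, 104, 108, 110, 106, 100, 98, 98, 99, 102, 100]
41 [196.15 186.28] [195.99 185.52]
36 [198.09 186.39] [197.94 185.64]
31 [200.03 186.51] [199.88 185.75]
now [0.5097 0.0209 0.0666] fork [-106.5   -0.9   66.6] jaw [ 0.154 -0.988  0.   ] y [ 0. -0. -1.] F [ 0.5 -1.  -0.6] w 0.055 q [-0.03  0.38  1.77 -0.    0.99  1.39] t 18.325
shift [-0.15 -0.07 -0.  ] rot [-0.    -3.141  0.   ]
shift [-0.15 -0.07 -0.  ] rot [-0.  0. -0.]
```

step_arm([
  [[0, -0.1, 0], [0, 0, 0], 5.0],
  [[-1, -0.1, 0], [0, 0, 0], 5.0],
  [[-1.5, -0.1, 0], [0, 0, 0], 5.0],
  [[-2.0, -0.1, 0], [0, 0, 0], 5.0],
  [[-2.0, -0.1, 0], [0, 0, 0], 5.0],
])

```text
clock: 18.95
tool_pos: [0.5299, 0.0241, 0.0674]
orientation: [-0.055, 0.705, -0.705, 0.055]
wrist_force: [0.6, -0.6, -1.4]
grip_width: 0.0552
```

```bash
python3 - <<'E'
from h import *
go(fw(-80,-.9,67.5),98.85)
E
```

```text
now [0.5299 0.0241 0.0674] fork [-86.   -0.9  67.4] jaw [ 0.154 -0.988 -0.   ] y [-0.  0. -1.] F [ 0.6 -0.6 -1.4] w 0.0552 q [-0.02  0.41  1.71  0.    1.01  1.39] t 18.95
shift [-0.6  -0.01  0.  ] rot [ 0.    -3.141 -0.   ]
shift [-0.6  -0.01  0.  ] rot [0. 0. 0.]
```

No contact force with the tip inside the near cheek. I continue.

step_arm([
  [[-0.4, 0, 0], [0, 0, 0], 5.0],
  [[-0.8, 0, 0], [0, 0, 0], 5.0],
  [[-1.2, 0, 0], [0, 0, 0], 5.0],
  [[-1.5, 0, 0], [0, 0, 0], 5.0],
  [[-1.5, 0, 0], [0, 0, 0], 5.0],
])

```text
clock: 19.58
tool_pos: [0.5446, 0.0264, 0.0675]
orientation: [-0.055, 0.705, -0.705, 0.055]
wrist_force: [-0.0, -1.0, -0.9]
grip_width: 0.0551
```

```bash
python3 - <<'E'
from h import *
go(fw(-60,-.9,67.5),98.85)
E
```

```text
now [0.5446 0.0264 0.0675] fork [-71.1  -0.9  67.5] jaw [ 0.154 -0.988 -0.   ] y [-0.  0. -1.] F [-0.  -1.  -0.9] w 0.0551 q [-0.02  0.44  1.67  0.    1.03  1.4 ] t 19.575
shift [-1.11  0.    0.  ] rot [ 0.    -3.141 -0.   ]
shift [-1.11  0.    0.  ] rot [0. 0. 0.]
```

step_arm([
  [[-0.4, 0, 0], [0, 0, 0], 5.0],
  [[-0.8, 0, 0], [0, 0, 0], 5.0],
  [[-1.2, 0, 0], [0, 0, 0], 5.0],
  [[-1.6, 0, 0], [0, 0, 0], 5.0],
  [[-2.0, 0, 0], [0, 0, 0], 5.0],
  [[-2.3, 0, 0], [0, 0, 0], 5.0],
  [[-2.3, 0, 0], [0, 0, 0], 5.0],
])

```text
clock: 20.45
tool_pos: [0.5674, 0.0299, 0.0675]
orientation: [0.055, -0.705, 0.705, -0.055]
wrist_force: [-0.0, -0.5, -0.6]
grip_width: 0.055
```

```bash
python3 - <<'E'
from h import *
go(fw(-48,-.9,67.5),98.85)
b=snap('side','s8')
v=proj('side',fw(-10,0,75)).astype(int)
cv2.imwrite('pics/c11.png',cv2.convertScaleAbs(cv2.resize(b[v[1]-25:v[1]+25,v[0]-32:v[0]+32],(768,600),interpolation=cv2.INTER_CUBIC),alpha=1.4))
E
```

```text
now [0.5674 0.0299 0.0675] fork [-48.1  -0.9  67.5] jaw [ 0.154 -0.988  0.   ] y [ 0. -0. -1.] F [-0.  -0.5 -0.6] w 0.055 q [-0.01  0.49  1.6  -0.    1.05  1.4 ] t 20.45
shift [-0.01  0.    0.  ] rot [-0.    -3.141  0.   ]
shift [-0.01  0.    0.  ] rot [-0.  0. -0.]
```

No contact force, so the pin should be through. My picture-viewing budget is used up, so I check numerically that the tip emerged, then release and back off.

```bash
python3 - <<'E'
from h import *
b=cv2.imread('pics/s8.png');g=cv2.cvtColor(b,cv2.COLOR_BGR2GRAY);h=cv2.cvtColor(np.load('b6.npy').astype('float32'),cv2.COLOR_BGR2GRAY)
for x in(20,24,28,32,36):
    u=proj('side',fw(x+2,0,70)).round().astype(int);print(x,u,g[u[1]-3:u[1]+4,u[0]].tolist(),h[u[1]-3:u[1]+4,u[0]].round().astype(int).tolist())
E
```

```text
20 [203 186] [84, 92, 95, 95, 95, 94, 93] [78, 87, 90, 90, 90, 90, 89]
24 [202 186] [82, 87, 92, 96, 98, 95, 93] [79, 83, 85, 85, 85, 86, 88]
28 [200 186] [109, 107, 108, 109, 108, 98, 90] [106, 103, 101, 96, 91, 86, 84]
32 [199 186] [115, 114, 115, 115, 114, 110, 106] [111, 110, 110, 109, 106, 103, 101]
36 [197 186] [115, 114, 114, 114, 115, 115, 116] [112, 111, 111, 110, 111, 112, 112]
```

step_arm([
  [[0, 0, 0], [0, 0, 0], 5.8],
  [[0, 0, 0], [0, 0, 0], 6.6],
  [[0, 0, 0], [0, 0, 0], 6.6],
  [[1.5, 0, 0], [0, 0, 0], 6.6],
  [[3.5, 0, 0], [0, 0, 0], 6.0],
  [[3.5, 0.7, 0], [0, 0, 0], 2.0],
  [[3.5, 0.7, -0.1], [0, 0, 0], 0],
  [[3.5, 0.7, -0.1], [0, 0, 0], 0],
  [[3.5, 0.7, -0.1], [0, 0, 0], 0],
  [[3.5, 0.7, -0.1], [0, 0, 0], 0],
])

```text
clock: 21.75
tool_pos: [0.5326, 0.0255, 0.0606]
orientation: [0.055, -0.705, 0.705, -0.055]
wrist_force: [-0.5, 0.2, 0.5]
grip_width: 0.0136
```

```bash
python3 - <<'E'
from h import *
go(fw(-43,0,60),98.85)
E
```

```text
now [0.5326 0.0255 0.0606] fork [-83.1   0.1  60.6] jaw [ 0.154 -0.988  0.   ] y [ 0.  0. -1.] F [-0.5  0.2  0.5] w 0.0136 q [-0.02  0.43  1.71  0.    1.    1.4 ] t 21.75
shift [-4.01  0.06  0.01] rot [-0.    -3.141  0.   ]
shift [-4.01  0.06  0.01] rot [-0.  0. -0.]
```

The tip shows beyond the far cheek. I push the bar home slowly with the shut fingers.

step_arm([
  [[-1, 0, 0], [0, 0, 0], 0],
  [[-2.2, 0, 0], [0, 0, 0], 0],
  [[-2.5, 0, 0], [0, 0, 0], 0],
  [[-2.8, 0, 0], [0, 0, 0], 0],
  [[-3.1, 0, 0], [0, 0, 0], 0],
  [[-3.4, 0, 0], [0, 0, 0], 0],
  [[-3.7, 0, 0], [0, 0, 0], 0],
  [[-3.9, 0, 0], [0, 0, 0], 0],
  [[-3.9, 0, 0], [0, 0, 0], 0],
])

```text
clock: 22.88
tool_pos: [0.5685, 0.0312, 0.0604]
orientation: [0.057, -0.705, 0.705, -0.052]
wrist_force: [-21.9, -2.7, 16.0]
grip_width: 0.0008
```

```bash
cat > tip.py <<'E'
from h import *
go(fw(-41,0,60),98.85)
b=np.mean([manip.get_image('side')[:,:,::-1].astype(float) for _ in range(6)],0);np.save('b9.npy',b)
G=lambda f:cv2.cvtColor(np.load(f).astype('float32'),cv2.COLOR_BGR2GRAY)
for f in('b.npy','b9.npy','b6.npy'):
    g=G(f);print(f)
    for r in (184,185,186,187):print(r,g[r,190:206].round().astype(int).tolist())
E
python3 tip.py
```

```text
now [0.5685 0.0312 0.0604] fork [-46.8   0.2  60.4] jaw [ 0.154 -0.988 -0.   ] y [-0.007 -0.001 -1.   ] F [-21.9  -2.7  16. ] w 0.0008 q [-0.01  0.5   1.6  -0.    1.05  1.41] t 22.875
shift [-0.58  0.04  0.02] rot [ 1.100e-02 -3.141e+00 -1.000e-03]
shift [-0.58  0.04  0.02] rot [0.    0.    0.007]
b.npy
184 [132, 132, 132, 131, 130, 125, 117, 111, 110, 113, 112, 102, 99, 103, 103, 94]
185 [132, 132, 131, 130, 127, 122, 116, 112, 112, 112, 109, 104, 104, 107, 105, 94]
186 [132, 131, 130, 129, 126, 120, 116, 116, 117, 116, 113, 108, 108, 108, 104, 91]
187 [132, 131, 130, 129, 125, 118, 114, 114, 115, 115, 112, 110, 109, 108, 102, 86]
b9.npy
184 [135, 135, 133, 128, 121, 114, 110, 108, 106, 104, 100, 95, 91, 91, 93, 94]
185 [133, 130, 126, 122, 117, 113, 110, 109, 109, 107, 104, 100, 97, 95, 94, 92]
186 [129, 123, 119, 116, 114, 112, 110, 111, 111, 111, 109, 105, 99, 96, 92, 86]
187 [125, 118, 116, 114, 113, 111, 108, 108, 109, 107, 104, 101, 98, 96, 90, 80]
b6.npy
184 [131, 130, 128, 124, 117, 112, 111, 111, 111, 110, 103, 88, 83, 87, 87, 81]
185 [129, 126, 122, 118, 113, 110, 110, 111, 112, 110, 101, 86, 85, 90, 89, 80]
186 [124, 120, 115, 112, 110, 109, 109, 110, 112, 109, 96, 82, 85, 90, 88, 78]
187 [121, 115, 112, 110, 110, 109, 109, 111, 112, 106, 91, 81, 85, 90, 86, 75]
```

```bash
python3 - <<'E'
from h import *
s8=cv2.imread('pics/s8.png').astype(float)
for n,b in(('b',np.load('b.npy')),('s8',s8),('b9',np.load('b9.npy')),('b6',np.load('b6.npy'))):
    rb=cv2.GaussianBlur(b[:,:,2]-b[:,:,0],(0,0),.6); print(n,'R-B r186',rb[186,186:206].round().astype(int).tolist())
    for z in(.075,):
        P=cv2.cvtColor(rect(b,'side',FO,YA,z,(-60,-10),(17,26),1).astype('float32'),cv2.COLOR_BGR2GRAY).mean(0);print('  x-60..-10',P.round().astype(int).tolist())
E
```

```text
b R-B r186 [10, 10, 10, 10, 10, 10, 10, 10, 8, 5, 1, -1, -3, -3, -4, -4, -3, -3, -3, -3]
  x-60..-10 [83, 82, 82, 81, 78, 75, 71, 65, 61, 60, 63, 69, 75, 81, 84, 85, 83, 79, 73, 63, 52, 42, 33, 29, 31, 38, 48, 59, 68, 76, 82, 84, 84, 81, 76, 70, 63, 57, 52, 50, 51, 56, 65, 74, 84, 92, 98, 103, 105, 106, 107]
s8 R-B r186 [10, 10, 11, 10, 10, 9, 9, 9, 9, 9, 8, 6, 2, 0, -2, -3, -3, -3, -3, -2]
  x-60..-10 [85, 84, 83, 81, 80, 78, 78, 80, 83, 88, 93, 98, 102, 103, 104, 105, 105, 105, 105, 105, 106, 106, 105, 104, 103, 101, 98, 93, 88, 82, 78, 74, 71, 70, 67, 65, 61, 57, 53, 50, 50, 54, 62, 70, 80, 88, 93, 97, 98, 98, 96]
b9 R-B r186 [10, 10, 11, 11, 10, 9, 9, 9, 8, 7, 3, 0, -2, -3, -3, -3, -3, -3, -3, -3]
  x-60..-10 [86, 86, 85, 85, 83, 80, 77, 73, 69, 69, 71, 76, 82, 86, 90, 91, 89, 85, 80, 72, 64, 57, 52, 52, 56, 62, 69, 74, 77, 78, 76, 72, 68, 64, 60, 58, 55, 52, 49, 48, 49, 52, 58, 66, 74, 81, 87, 91, 93, 94, 94]
b6 R-B r186 [10, 10, 10, 10, 10, 9, 9, 9, 8, 8, 7, 5, 2, 0, -1, -2, -3, -3, -3, -3]
  x-60..-10 [82, 82, 81, 80, 78, 75, 71, 65, 61, 60, 63, 69, 75, 81, 84, 85, 83, 79, 73, 62, 52, 42, 36, 36, 41, 50, 61, 70, 77, 83, 86, 87, 87, 86, 83, 80, 75, 68, 62, 56, 53, 53, 57, 64, 72, 78, 83, 87, 89, 90, 90]
```

The tip is about 1 mm short of its start position and the push met 22 N along the pin plus 16 N of downward load on the bar, so it is probably cocked and binding. I back off a little and push again with a slight upward drift.

step_arm([
  [[0.6, 0, 0], [0, 0, 0], 0],
  [[0.8, 0, 0], [0, 0, 0], 0],
  [[0.8, 0, 0], [0, 0, 0], 0],
])

```text
clock: 23.55
tool_pos: [0.5632, 0.0303, 0.0606]
orientation: [0.055, -0.705, 0.705, -0.055]
wrist_force: [0.2, 0.4, -0.5]
grip_width: 0.0005
```

```bash
python3 tip.py | head -3; python3 - <<'E'
from h import *
b=np.load('b9.npy');rb=cv2.GaussianBlur(b[:,:,2]-b[:,:,0],(0,0),.6)
for r in(185,186,187):print(rb[r,190:202].round(1).tolist())
E
```

```text
now [0.5632 0.0303 0.0606] fork [-52.2   0.1  60.6] jaw [ 0.154 -0.988  0.   ] y [ 0.  0. -1.] F [ 0.2  0.4 -0.5] w 0.0005 q [-0.01  0.49  1.62  0.    1.03  1.4 ] t 23.55
shift [-1.12  0.06  0.01] rot [-1.000e-03 -3.141e+00  0.000e+00]
shift [-1.12  0.06  0.01] rot [-0.  0. -0.]
[10.1, 9.9, 9.4, 9.1, 8.7, 7.3, 5.2, 2.8, 0.2, -1.7, -2.5, -2.9]
[9.8, 9.5, 8.9, 8.7, 8.2, 6.4, 3.3, 0.3, -1.8, -3.0, -3.3, -3.4]
[9.6, 9.2, 8.8, 8.6, 8.2, 6.4, 2.9, -0.6, -2.7, -3.3, -3.7, -3.7]
```

step_arm([
  [[-0.5, 0, 0], [0, 0, 0], 0],
  [[-0.8, -0.05, 0], [0, 0, 0], 0],
  [[-0.9, -0.1, 0], [0, 0, 0], 0],
  [[-1.0, -0.2, 0], [0, 0, 0], 0],
])

```text
clock: 24.35
tool_pos: [0.5727, 0.0318, 0.0623]
orientation: [0.055, -0.705, 0.705, -0.054]
wrist_force: [-5.4, -1.5, -3.2]
grip_width: 0.0006
```

```bash
python3 tip.py | head -3; python3 - <<'E'
from h import *
b=np.load('b9.npy');rb=cv2.GaussianBlur(b[:,:,2]-b[:,:,0],(0,0),.6)
for r in(185,186,187):print(rb[r,190:202].round(1).tolist())
E
```

```text
now [0.5727 0.0318 0.0623] fork [-42.6   0.1  62.3] jaw [ 0.154 -0.988 -0.   ] y [-0.001 -0.    -1.   ] F [-5.4 -1.5 -3.2] w 0.0006 q [-0.01  0.51  1.59 -0.    1.05  1.41] t 24.35
shift [-0.16  0.23  0.01] rot [ 2.000e-03 -3.141e+00 -0.000e+00]
shift [-0.16  0.23  0.01] rot [0.    0.    0.001]
[10.3, 10.0, 9.4, 8.7, 6.8, 4.5, 2.5, 0.7, -0.8, -2.0, -2.6, -2.9]
[10.0, 9.5, 8.9, 7.7, 5.0, 1.9, -0.6, -2.0, -2.7, -3.1, -3.1, -3.2]
[9.5, 9.0, 8.6, 7.4, 4.6, 1.3, -1.2, -2.5, -3.2, -3.3, -3.3, -3.1]
```

It slid about 4 mm further with little force. I push a bit more to confirm the hard stop.

step_arm([
  [[-0.1, -0.05, 0], [0, 0, 0], 0],
  [[-0.2, -0.1, 0], [0, 0, 0], 0],
  [[-0.3, -0.15, 0], [0, 0, 0], 0],
])

```text
clock: 25.02
tool_pos: [0.5731, 0.0318, 0.0625]
orientation: [0.058, -0.705, 0.705, -0.052]
wrist_force: [-19.5, -5.1, -3.0]
grip_width: 0.0005
```

```bash
python3 -c "
from h import *
go(fw(-41,0,60),98.85)"
```

```text
now [0.5731 0.0318 0.0625] fork [-42.2   0.1  62.5] jaw [ 0.154 -0.988 -0.001] y [-0.008 -0.001 -1.   ] F [-19.5  -5.1  -3. ] w 0.0005 q [-0.01  0.51  1.58 -0.    1.06  1.41] t 25.025
shift [-0.12  0.25  0.01] rot [ 1.300e-02 -3.141e+00 -1.000e-03]
shift [-0.12  0.25  0.01] rot [0.001 0.    0.008]
```

It is a hard stop at 20 N, with the tip about 2.5 mm deeper than at the start. I back away and check.

step_arm([
  [[1.0, 0, 0], [0, 0, 0], 0],
  [[4, 0, 0], [0, 0, 0], 0],
  [[8, -3, 0], [0, 0, 0], 0],
  [[14, -10, 0], [0, 0, 0], 0],
  [[20, -14, 0], [0, 0, 0], 0],
  [[20, -14, 0], [0, 0, 0], 0],
  [[20, -14, 0], [0, 0, 0], 0],
])

```text
clock: 25.9
tool_pos: [0.3784, 0.0012, 0.2063]
orientation: [0.052, -0.705, 0.705, -0.057]
wrist_force: [0.1, -0.6, 0.7]
grip_width: 0.0004
```

```bash
python3 chk.py; python3 - <<'E'
from h import *
b=np.load('b6.npy');rb=cv2.GaussianBlur(b[:,:,2]-b[:,:,0],(0,0),.6)
for r in(185,186,187):print(rb[r,190:202].round(1).tolist())
A=np.mean([manip.get_image('top')[:,:,::-1].astype(float) for _ in range(6)],0)
g=lambda p:cv2.cvtColor(p.astype('float32'),cv2.COLOR_BGR2GRAY)
print('bar top-view x-60..-10',g(rect(A,'top',FO,YA,.075,(-60,-10),(-25,25),1)).mean(0).round().astype(int).tolist())
print('start           ',g(rect(np.load('a.npy'),'top',FO,YA,.075,(-60,-10),(-25,25),1)).mean(0).round().astype(int).tolist())
u=[g(rect(A,'top',FO,YA,z,xs,(-12,12),1)).mean(1)[::-1].round().astype(int).tolist() for z,xs in((.084,(-5,5)),(.087,(-18,-14)),(.087,(14,18)))]
print(*u,sep='\n')
E
```

```text
now [0.3784 0.0012 0.2063] fork [-2.392e+02 -2.000e-01  2.063e+02] jaw [ 0.154 -0.988  0.001] y [ 0.007 -0.    -1.   ] F [ 0.1 -0.6  0.7] w 0.0004 q [-0.09 -0.1   1.96  0.    1.28  1.32] t 25.9
shift [-23.88  16.14   6.67] rot [-0.006 -1.571 -0.004]
shift [-23.88  16.14   6.67] rot [ 0.004  1.571 -0.006]
y-12..12 (-2, 6) [104, 104, 104, 104, 103, 102, 100, 98, 95, 91, 88, 85, 84, 84, 85, 88, 91, 94, 97, 99, 100, 101, 101, 101, 99]
y-12..12 (-18, -14) [92, 94, 95, 97, 97, 97, 95, 94, 92, 88, 85, 82, 80, 80, 81, 84, 87, 89, 92, 95, 96, 97, 97, 98, 97]
y-12..12 (14, 18) [99, 99, 99, 99, 99, 97, 96, 94, 91, 87, 84, 82, 80, 81, 83, 86, 89, 92, 95, 96, 97, 97, 98, 98, 97]
tang x-30..30 [75, 81, 87, 89, 91, 92, 92, 91, 89, 87, 84, 82, 81, 80, 79, 78, 76, 74, 72, 69, 67, 66, 68, 72, 77, 85, 91, 97, 101, 102, 104, 104, 104, 104, 104, 104, 104, 104, 104, 104, 103, 102, 102, 101, 100, 100, 100, 100, 100, 100, 100, 101, 101, 101, 101, 101, 101, 102, 103, 105, 106]
[9.7, 9.4, 8.9, 7.9, 5.9, 3.5, 1.2, -0.2, -1.5, -2.3, -2.8, -3.2]
[9.3, 9.0, 8.3, 7.0, 4.3, 1.1, -1.3, -2.5, -3.3, -3.6, -3.7, -3.6]

[... 226 characters left out ...]
4, 91, 87, 83, 79, 77, 78, 82, 90, 98, 106, 112, 116, 117, 117, 115, 112, 109, 105]
start            [91, 86, 78, 72, 71, 74, 82, 91, 99, 104, 106, 105, 102, 97, 88, 77, 66, 56, 51, 50, 54, 61, 69, 76, 83, 89, 95, 100, 103, 103, 100, 94, 88, 82, 77, 73, 71, 72, 75, 81, 88, 95, 103, 109, 113, 115, 116, 116, 115, 113, 110]
[126, 125, 125, 125, 125, 125, 124, 123, 120, 116, 111, 105, 101, 102, 108, 115, 120, 123, 124, 125, 125, 124, 124, 123, 122]
[121, 123, 123, 124, 124, 124, 124, 123, 120, 116, 110, 104, 102, 105, 112, 118, 121, 124, 124, 124, 124, 124, 124, 125, 125]
[122, 123, 124, 125, 125, 125, 124, 122, 119, 115, 109, 104, 102, 104, 109, 115, 121, 124, 124, 124, 124, 123, 123, 123, 123]
```

```bash
python3 -c "
from rig import manip
print(manip.hand_in())"
```

```text
the job is handed in; nothing more can be done
None
```

The eyed grip is mounted on the tester and the T-handled pin is back through both cheeks and the eye. I handed the job in at about 26 s; the hand-in gives no verdict.

**What I did:** I drew the pin out by its bar ends and laid it on the bench. Then I set the grey eyed grip upright on the bed with its tang in the fork and put the pin back from its own side. The last few millimetres I pushed with the shut fingers.

**Last checks:**
- **Eye alignment:** the eye line matches the cheek lines to about 0.3 mm in the top camera and about 0.5 mm in the side one. The tang looked centred between the cheeks.
- **Pin home:** it met a hard stop at about 20 N. Its tip is about 2.5–2.8 mm deeper than at the start, and the bar about 2 mm closer to the cheek. That is consistent with fully home, but the cameras only place it to within about 1.5 mm.
- **Robot clear:** the arm is well away with no contact force.

**What did not go smoothly:** the first push bound about 4 mm short, at 22 N, because the fingers were also pressing the bar down. A second push with a slight upward drift freed it. By then I had viewed all 12 pictures (the plan was about 8), so the final checks are from pixel measurements, not a viewed picture. I did not measure the other bench objects again.

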